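# Clear the canteen table after lunch

### The job

Clear the canteen table after lunch: first slide the cover of the cutlery box fully open, then sort what is left on the table - every soup spoon into the cutlery box, every tea cup standing upright in the cup tray, and every wooden tally fed lengthwise into the tally chute so that it drops in and lies flat. When all is sorted, slide the cover of the cutlery box fully shut, and leave the chilli jar and the toothpick pot where they stand.

Things in the scene. Friction and masses are not known exactly. Their poses are not given: they have to be found in the camera images.
- cutlery_box: wooden cutlery box fixed to the table, 146 (its x) x 165 (its y) x 45 mm high, open on top, walls and floor 6 mm; origin at the centre of its underside, z up. Its flat wooden sliding cover lies on the rim (top of the cover 50 mm above the table)
- cover (a joint): sliding cover of the cutlery box: 0 m = fully shut, grows as the cover is slid along the box's -x direction (towards the robot), 0.13 m = fully open; it slides with about 1.5 N of friction and stays where it is left
- cover_bar (a point): centre of the grip bar that stands up on the cover, 12 mm thick along the box's x, 60 mm long along the box's y, 25 mm high (top 75 mm above the table); when the cover is shut it lies 50 mm from the box centre along the box's +x. Axes as the box's
- cup_tray: shallow steel tray fixed to the table, 146 (its x) x 165 (its y) mm, rim 22 mm high, walls and floor 5 mm; origin at the centre of its underside, z up
- chute: steel tally chute fixed to the table: upright shaft, open on top, where tallies drop and lie flat on one another. Inside 62 mm long (its x), 37 mm wide (its y); floor 4 mm, straight walls to 66 mm above the table, then lips flaring out to 80 mm high, 86 x 64 mm outside. Each long wall (+y, -y) has a 30 mm wide finger slot in its middle from floor to top. Origin: centre of the underside, z up
- spoon1_mid (a point): white soup spoon, 129 mm long, lying on the table; this point is at the balance point, half-way up the straight handle (14 mm wide, 12 mm high). x points along the handle to the bowl (bowl centre 49 mm ahead, 42 mm across, 16 mm high; handle end 59 mm behind), z up. 40 g; may be absent
- spoon2_mid (a point): white soup spoon, 129 mm long, lying on the table; this point is at the balance point, half-way up the straight handle (14 mm wide, 12 mm high). x points along the handle to the bowl (bowl centre 49 mm ahead, 42 mm across, 16 mm high; handle end 59 mm behind), z up. 40 g; may be absent
- spoon3_mid (a point): white soup spoon, 129 mm long, lying on the table; this point is at the balance point, half-way up the straight handle (14 mm wide, 12 mm high). x points along the handle to the bowl (bowl centre 49 mm ahead, 42 mm across, 16 mm high; handle end 59 mm behind), z up. 40 g; may be absent
- cup1_mid (a point): white handleless tea cup standing mouth up, 50 mm high, 54 mm across at the rim, 51 mm at 16 mm up, 42 mm at the foot, wall 3 mm; this point is on its axis half-way up (25 mm), z towards the mouth. 90 g; may be absent
- cup2_mid (a point): white handleless tea cup standing mouth up, 50 mm high, 54 mm across at the rim, 51 mm at 16 mm up, 42 mm at the foot, wall 3 mm; this point is on its axis half-way up (25 mm), z towards the mouth. 90 g; may be absent
- tally1_mid (a point): plain wooden meal tally, a flat block 56 (x) x 32 (y) x 18 (z) mm; this point is its centre. 30 g; may be absent
- tally2_mid (a point): plain wooden meal tally, a flat block 56 (x) x 32 (y) x 18 (z) mm; this point is its centre. 30 g; may be absent
- tally3_mid (a point): plain wooden meal tally, a flat block 56 (x) x 32 (y) x 18 (z) mm; this point is its centre. 30 g; may be absent
- chilli_jar: chilli jar standing among the things, 48 mm across, 65 mm high, not to be moved; origin at the centre of its underside
- napkin_stand: napkin stand fixed to the table, 100 x 100 x 76 mm; origin at the centre of its underside
- toothpick_pot: clay toothpick pot, 52 mm across, 60 mm high, behind the things, not to be moved; origin at the centre of its underside

How it is judged:
On the way, in this order (a step that is already met when the one before it is completed fails the run):
1. the cover of the cutlery box is slid fully open (value of joint cover above 0.115 m), for 0.2 s.
2. every spoon on the table is put into the cutlery box (x of spoon1_mid in the frame of cutlery_box between -0.067 and 0.067 m and y of spoon1_mid in the frame of cutlery_box between -0.077 and 0.077 m and z of spoon1_mid in the frame of cutlery_box between 0.005 and 0.04 m and x of spoon2_mid in the frame of cutlery_box between -0.067 and 0.067 m and y of spoon2_mid in the frame of cutlery_box between -0.077 and 0.077 m and z of spoon2_mid in the frame of cutlery_box between 0.005 and 0.04 m and x of spoon3_mid in the frame of cutlery_box between -0.067 and 0.067 m and y of spoon3_mid in the frame of cutlery_box between -0.077 and 0.077 m and z of spoon3_mid in the frame of cutlery_box between 0.005 and 0.04 m), for 0.2 s.
At the end, for the whole second after the job is handed in: every spoon present lies inside the cutlery box, its cover is shut (within 8 mm), every cup present stands upright (within 0.15 rad) on the floor of the cup tray, and every tally present lies flat (within 0.2 rad) in the chute's shaft below its lips, either face up (all of step 2 and x of cup1_mid in the frame of cup_tray between -0.06 and 0.06 m and y of cup1_mid in the frame of cup_tray between -0.07 and 0.07 m and z of cup1_mid in the frame of cup_tray between 0.022 and 0.036 m and angle between each of cup1_mid, cup2_mid's own z axis and vertical below 0.15 rad and x of cup2_mid in the frame of cup_tray between -0.06 and 0.06 m and y of cup2_mid in the frame of cup_tray between -0.07 and 0.07 m and z of cup2_mid in the frame of cup_tray between 0.022 and 0.036 m and x of tally1_mid in the frame of chute between -0.008 and 0.008 m and y of tally1_mid in the frame of chute between -0.008 and 0.008 m and z of tally1_mid in the frame of chute between 0.005 and 0.058 m and angle between the z axis of each of tally1_mid, tally2_mid, tally3_mid and the z axis of chute, either way round below 0.2 rad and x of tally2_mid in the frame of chute between -0.008 and 0.008 m and y of tally2_mid in the frame of chute between -0.008 and 0.008 m and z of tally2_mid in the frame of chute between 0.005 and 0.058 m and x of tally3_mid in the frame of chute between -0.008 and 0.008 m and y of tally3_mid in the frame of chute between -0.008 and 0.008 m and z of tally3_mid in the frame of chute between 0.005 and 0.058 m and value of joint cover below 0.008 m); the robot touches nothing.
It fails at once if the chilli jar is pushed more than 5 cm away or knocked over (distance of chilli_jar from where it was at the start of the episode above 0.05 m or angle between chilli_jar's own z axis and vertical above 0.6 rad).
It fails at once if the toothpick pot is pushed more than 5 cm away or knocked over (distance of toothpick_pot from where it was at the start of the episode above 0.05 m or angle between toothpick_pot's own z axis and vertical above 0.6 rad).
Of spoon1, spoon2, spoon3 only 2 to 3 are there at a start; the rules pass over those that are not, and their reading is None.
Of cup1, cup2 only 1 to 2 are there at a start; the rules pass over those that are not, and their reading is None.
Of tally1, tally2, tally3 only 2 to 3 are there at a start; the rules pass over those that are not, and their reading is None.
At some moment in a run one of spoon1, spoon2, spoon3, cup1, cup2, tally1, tally2, tally3 may be knocked a few centimetres aside while the robot is not near it.
It also fails if it takes over 210 s, if anything falls off the work surface, if the arm or the gripper's body presses on something with over 40 N, if the wrist force passes 120 N, or if a joint passes its speed limit or range.

### The arm

A 7-joint arm with a two-finger parallel gripper is mounted at the origin on the work surface. World frame = base frame: x ahead of the robot, y to its left, z up, the work surface at z = 0. Lengths are in m, angles in rad, forces in N, time in s.
With the tool pointing down it reaches from about 0.4 to 0.85 m from the base axis. Payload 4.5 kg.
Tool frame: the origin (TCP) lies on the mounting face of the last link; the fingertips stand 166 mm ahead of it and the grasp point (between the pads) lies 147 mm ahead of it; y points along the fingers, z is the direction in which the jaws open and shut, and the axes are right-handed (so a half turn about y gives the same grasp; the last joint's range is limited). The gripper opens to 88 mm and grips with 3 to 60 N. Pads are 18 mm wide; open, the fingers measure 123 mm over their backs; the gripper's body (75 mm by 187 mm) begins 45 mm behind the grasp point.
Start: joints at [-1.266, 0.689, -0.195, 1.565, 0.157, 0.902, -0.215], TCP at [0.167, 0.602, 0.405] pointing down, gripper open.
Joint ranges: [-3.01, 3.01], [-0.46, 2.08], [-1.47, 1.51], [0.13, 2.56], [-1, 4.14], [0.04, 2.09], [-2.66, 2.66]. Speed limits (rad/s): [2.57, 2.57, 3.14, 3.14, 3.14, 3.14, 3.14].

### API

Orientations are given as a unit quaternion [x, y, z, w].
In Python, from plant import r gives the robot as it stands.
- The arm moves only by the tool arm_command, never from a script. Its argument "deltas" is a list of rows, each an object of numbers: "dx", "dy", "dz": the shift along the tool's x, y, z each as a share of 1000 mm, from -1 to 1; "wx", "wy", "wz": the turn, a rotation vector about the tool's x, y, z each as a share of 45 degrees, from -1 to 1. In form: [{"dx": .., "dy": .., "dz": .., "wx": .., "wy": .., "wz": ..}, ...]. A call has exactly 5 rows; each row is the pose to reach, as a shift and turn from the pose commanded when the call began, along the tool's axes at that moment; what a row does not reach only later rows make up. A row lasts 1/10 s, in which the tool goes at most 50 mm and 8.59 degrees, less where a joint would pass 70% of its speed; a pose out of reach is approached as far as the arm can. A call with a number of a shift or a turn outside -1 to 1 is refused whole. A call with a gripper value outside its range is refused whole. "claw" is the opening, from -1 (shut) to 1 (fully open), set as the call begins (left out, the last holds). The fingers move at their own pace and stop on an object; "grip_force" is the grip in N (left out, the last holds). Time passes only in rows, so rows that repeat a pose let the fingers close, or fill a call up. It gives the time, the measured TCP pose, the force and the opening at its end, in the units of the state.
- r.get_state(): the state, without advancing time (a new reading comes with each control period).
- r.snapshot(name): name is "side" or "top"; returns the picture (420x560x3 uint8, red, green, blue); there is no depth.
- r.get_calibration(name): a dict with "vertical_fov" (degrees; the focal length in pixels is half the picture's height over the tangent of half this angle, whatever the lens; pixels are square), "cx", "cy" (the principal point, pixels), "R" (3x3) and "t" (3): a world point X has camera coordinates R X + t. Camera axes: x right, y down, z forward; pixel columns grow to the right and rows downward; lengths in m; the calibration is good to about 2 mm. A picture is of the moment at which its call begins. get_calibration takes no time and is no camera call.
- r.finish_job(): hands the job in, once; it reports no verdict.
The state is a dict: "clock": time; "q": joint angles; "qd": joint speeds; "joint_torque": joint torques, N m; "tool_pos": TCP position; "eef_rot": TCP orientation; "contact_force": force on the tool from outside, world axes, zero at the start; "moment": the same for the moment, N m; "opening": opening from 0.0 (shut) to 1.0 (fully open).
Only numpy, scipy, OpenCV 4.12 (cv2) and the standard library are available. Lean on these libraries where they do the work, as an engineer would, in place of code of your own. Each camera call takes 0.05 s, during which the arm holds its last target.

## Working session

There is one attempt and no reset: what is moved stays moved. The work goes in short steps, Python scripts to look and compute and a tool call to move; the robot and the scene stay as the last step left them, time stands still between calls to the robot, and variables do not carry over. Pictures are saved under pics/ and viewed, and the job is handed in when it is done.

Besides the shell and the picture viewer there is one more tool, called as name(argument=value, ...) on one line, values as JSON. arm_command: Moves the arm, as the interface text tells. Shift numbers are shares of 1000 mm and turn numbers shares of 45 degrees, none past 1 either way. Its arguments: {"type":"object","properties":{"deltas":{"type":"array","items":{"type":"object","properties":{"dx":{"type":"number","minimum":-1,"maximum":1},"dy":{"type":"number","minimum":-1,"maximum":1},"dz":{"type":"number","minimum":-1,"maximum":1},"wx":{"type":"number","minimum":-1,"maximum":1},"wy":{"type":"number","minimum":-1,"maximum":1},"wz":{"type":"number","minimum":-1,"maximum":1}}}},"claw":{"type":"number"},"grip_force":{"type":"number"}},"required":["deltas"]}

```bash
ls; mkdir -p pics
python3 - <<'E'
from plant import r
import cv2
print(r.get_state())
for n in ("side","top"):
    c=r.get_calibration(n); print(n,c)
    cv2.imwrite(f"pics/{n}0.png",r.snapshot(n)[:,:,::-1])
E
```

```text
pics
{'clock': 0.0, 'q': array([-1.2661852 ,  0.68993652, -0.19452682,  1.5663783 ,  0.15729461,
        0.90250266, -0.21510712]), 'qd': array([-2.73765343e-03, -1.94731166e-03, -1.64527158e-03,  1.16661242e-03,
       -4.38626734e-05, -2.00360192e-03, -3.65414312e-04]), 'joint_torque': array([-3.02262724e-04, -5.27558434e+01, -1.26722518e+00, -1.53427899e+01,
       -5.26467757e-02,  6.75254370e-03,  1.77348657e-04]), 'tool_pos': array([0.16712407, 0.60188198, 0.40393057]), 'eef_rot': array([ 0.70128489, -0.09546538,  0.09538061, -0.69999172]), 'contact_force': array([-0.67271243,  0.23108719, -0.72391681]), 'moment': array([ 0.01042093, -0.01481775,  0.03156738]), 'opening': 0.9996883884141478}
side {'vertical_fov': 54.40926764785365, 'cx': 283.2612329137207, 'cy': 203.6371576453537, 'R': array([[ 0.75222179, -0.65865967, -0.01816083],
       [-0.44040753, -0.48208409, -0.75738771],
       [ 0.49010568,  0.57772171, -0.65271284]]), 't': array([-0.43495979,  0.31054223,  0.73682465])}
top {'vertical_fov': 53.05432791465034, 'cx': 287.1435550903244, 'cy': 207.31896502839865, 'R': array([[-3.12267208e-03, -9.99994688e-01,  9.34276703e-04],
       [-9.97207235e-01,  3.04424964e-03, -7.46221323e-02],
       [ 7.46188918e-02, -1.16468794e-03, -9.97211444e-01]]), 't': array([-0.01060537,  0.59950033,  0.99465687])}
```

View pics/side0.png

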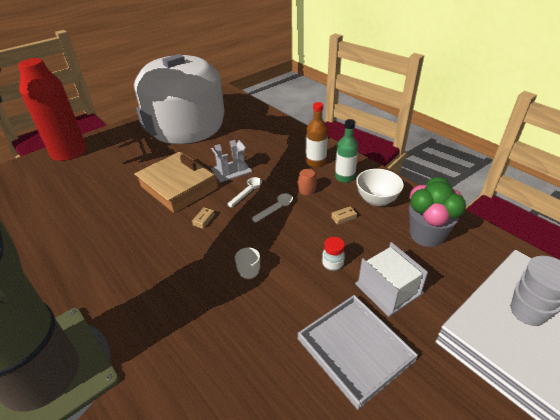

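View pics/top0.png

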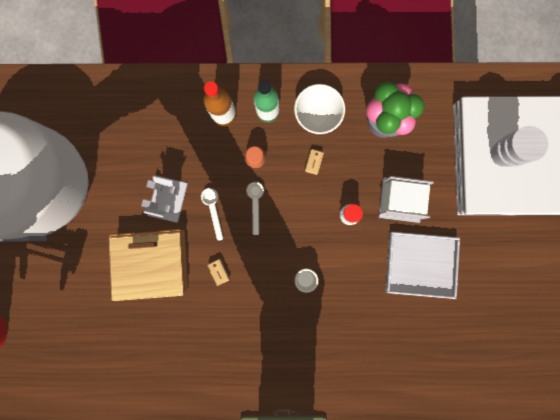

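```bash
cat > h.py <<'E'
import numpy as np, cv2
from plant import r
from scipy.spatial.transform import Rotation as Ro
def ray(n,u,v,z):
    c=r.get_calibration(n); f=210/np.tan(np.radians(c["vertical_fov"]/2))
    R=np.array(c["R"]);t=np.array(c["t"])
    d=R.T@np.array([(u-c["cx"])/f,(v-c["cy"])/f,1]); o=-R.T@t
    return o+d*(z-o[2])/d[2]
def proj(n,X):
    c=r.get_calibration(n); f=210/np.tan(np.radians(c["vertical_fov"]/2))
    p=np.array(c["R"])@np.array(X)+c["t"]; return p[:2]/p[2]*f+[c["cx"],c["cy"]]
def crop(n,x0,y0,w,h,s,name,img=None):
    if img is None: img=r.snapshot(n)
    c=cv2.resize(np.ascontiguousarray(img[y0:y0+h,x0:x0+w,::-1]),None,fx=s,fy=s,interpolation=cv2.INTER_CUBIC)
    for k in range(0,w,20): 
        cv2.line(c,(k*s,0),(k*s,6),(0,255,255),1); cv2.putText(c,str(x0+k),(k*s,16),0,.35,(0,255,255),1)
    for k in range(0,h,20):
        cv2.line(c,(0,k*s),(6,k*s),(0,255,255),1); cv2.putText(c,str(y0+k),(8,k*s+4),0,.35,(0,255,255),1)
    cv2.imwrite(f"pics/{name}.png",c)
E
python3 - <<'E'
from h import *
i=cv2.imread("pics/top0.png")[:,:,::-1]
crop("top",95,165,160,145,5,"t1",i)
crop("top",230,140,160,145,5,"t2",i)
crop("top",330,165,160,145,5,"t3",i)
E
```

```text
(no output)
```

View pics/t1.png

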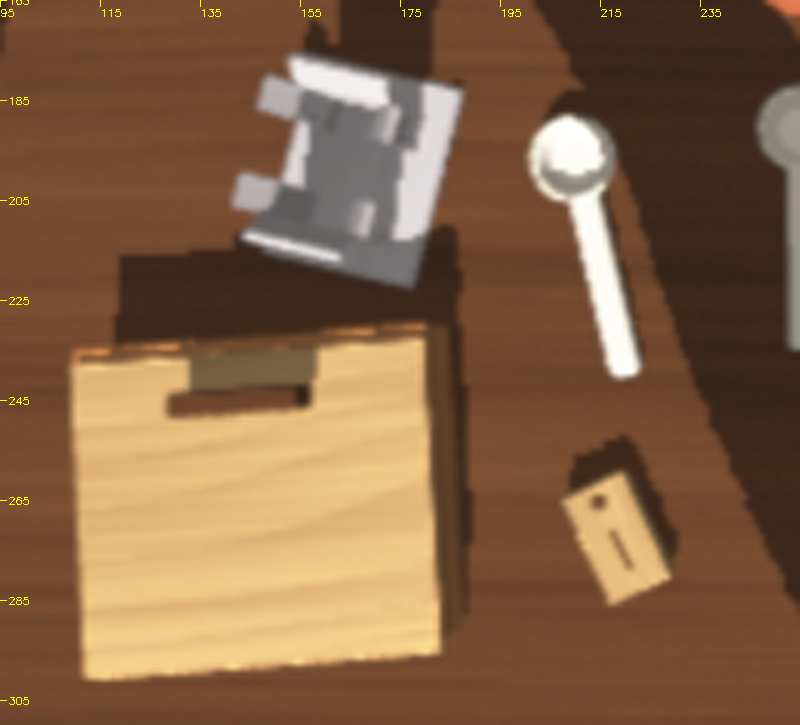

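View pics/t2.png

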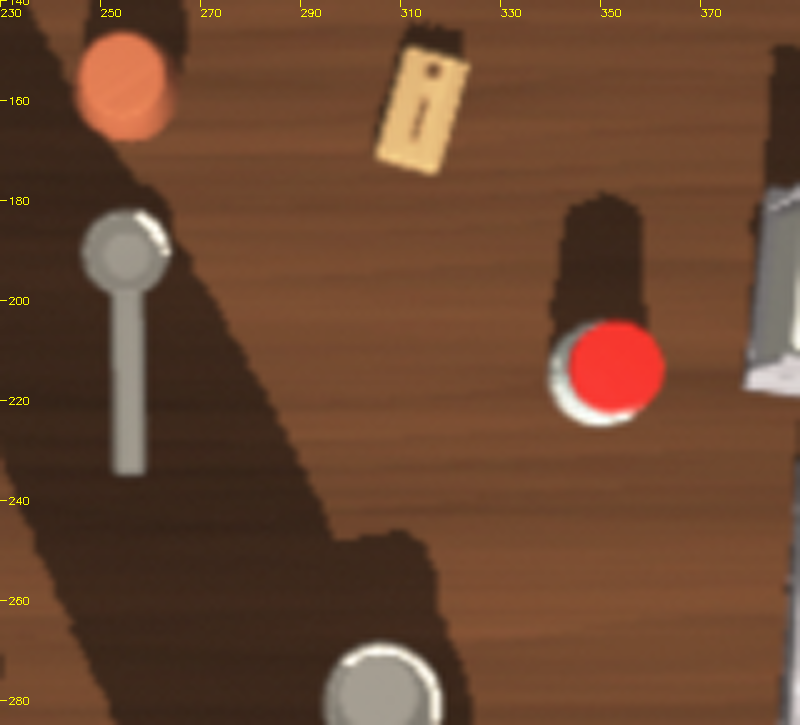

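View pics/t3.png

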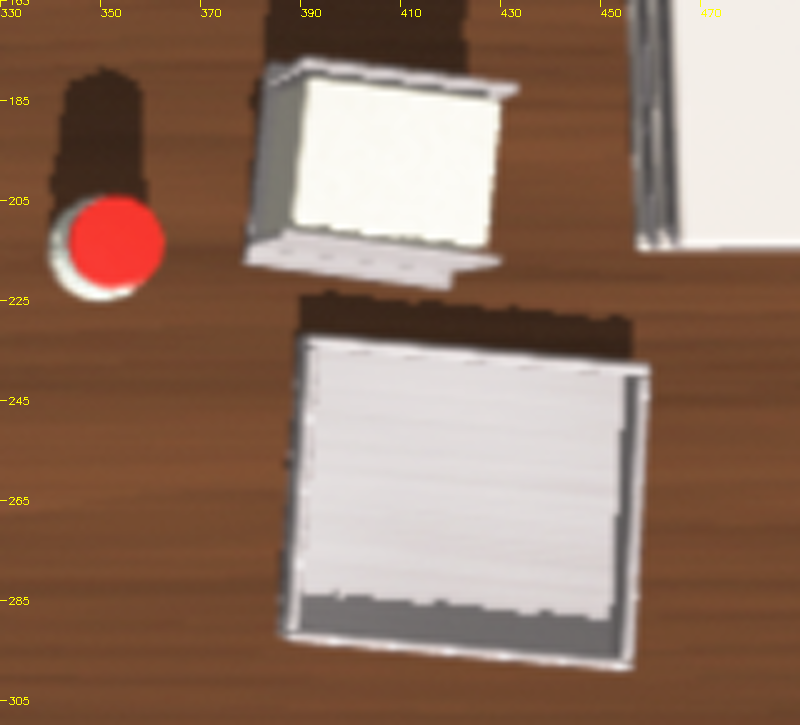

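Run:
```python
from h import *
i=cv2.imread("pics/top0.png")[:,:,::-1]
crop("top",135,168,60,60,10,"t4",i)
crop("top",290,260,40,40,10,"t5",i)
j=cv2.imread("pics/side0.png")[:,:,::-1]
crop("side",200,130,60,60,10,"s4",j)
```

```text
(no output)
```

View pics/t4.png

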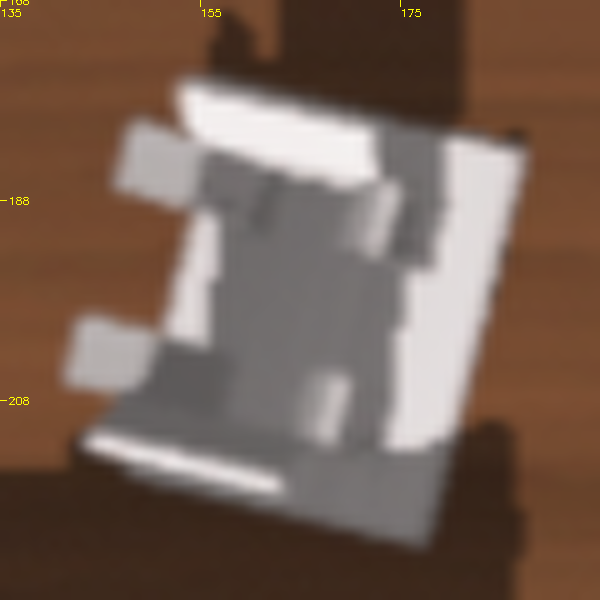

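View pics/t5.png

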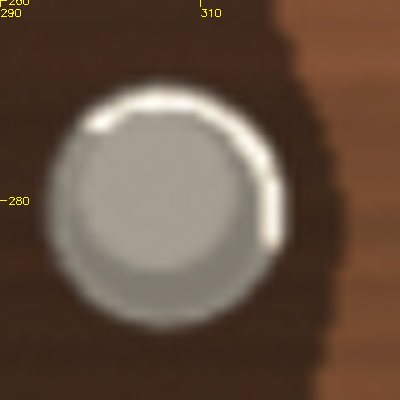

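View pics/s4.png

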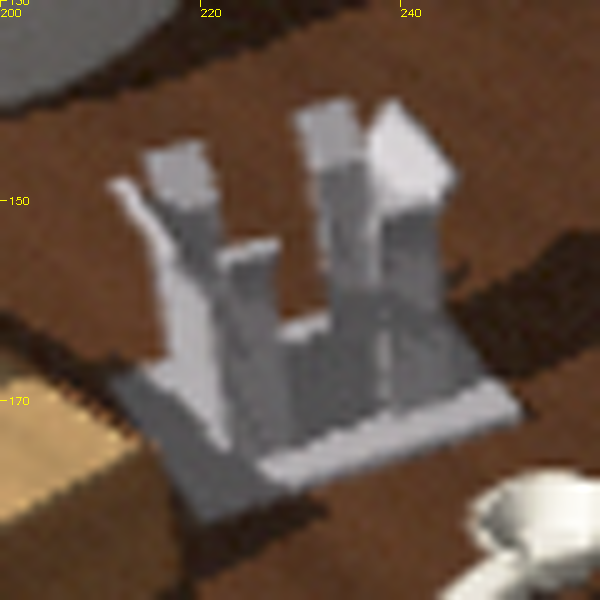

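```bash
cat > fit.py <<'E'
from h import *
from scipy.optimize import least_squares
def fit(n,loc,px,x0):
    loc=np.array(loc)/1000.;px=np.array(px,float)
    def P(p):
        R=Ro.from_euler('z',p[2]).as_matrix()
        return np.array([proj(n,R@l+[p[0],p[1],0]) for l in loc])
    s=least_squares(lambda p:(P(p)-px).ravel(),x0)
    return s.x,P(s.x)-px
E
python3 - <<'E'
from fit import *
np.set_printoptions(precision=4,suppress=True)
print("cam",[(-np.array(r.get_calibration(n)["R"]).T@r.get_calibration(n)["t"]) for n in("top","side")])
o=np.array([135,168])
loc=[(31,32,80),(15,32,80),(-15,32,80),(-31,32,80),(31,-32,80),(15,-32,80),(-15,-32,80),(-31,-32,80),(43,18.5,80),(-43,18.5,80),(-43,-18.5,80)]
px=np.array([(130,120),(112,188),(80,315),(62,383),(400,180),(383,258),(350,375),(332,445),(178,82),(85,437),(285,490)])/10+o
p,e=fit("top",loc,px,[.55,.28,0]);print("chute",p,np.degrees(p[2]));print(e)
o=np.array([95,165])
loc=[(73,82.5,50),(73,-82.5,50),(-73,-82.5,50),(-73,82.5,50)]
px=np.array([(72,360),(428,338),(440,655),(85,680)])/5+o
p,e=fit("top",loc,px,[.45,.28,0]);print("box",p,np.degrees(p[2]));print(e)
b=p
o=np.array([330,165])
loc=[(73,82.5,22),(73,-82.5,22),(-73,-82.5,22),(-73,82.5,22)]
px=np.array([(300,338),(650,367),(632,668),(282,637)])/5+o
p,e=fit("top",loc,px,[.45,-.28,0]);print("tray",p,np.degrees(p[2]));print(e)
L=[(28,16,18),(28,-16,18),(-28,-16,18),(-28,16,18)]
px=np.array([(562,500),(625,470),(672,577),(612,605)])/5+[95,165]
p,e=fit("top",L,px,[.45,.1,.4]);print("tally A",p,np.degrees(p[2]));print(e)
px=np.array([(407,47),(470,65),(437,175),(376,157)])/5+[230,140]
p,e=fit("top",L,px,[.6,0,-.2]);print("tally B",p,np.degrees(p[2]));print(e)
for nm,bo,en,of in (("spoonA",(571,158),(623,378),(95,165)),("spoonB",(126,253),(129,475),(230,140))):
    B=ray("top",bo[0]/5+of[0],bo[1]/5+of[1],.012)
    E=ray("top",en[0]/5+of[0],en[1]/5+of[1],.012)
    d=(B-E)[:2];L_=np.linalg.norm(d);d/=L_
    print(nm,"len",L_,"mid",E[:2]+.059*d, B[:2]-.049*d,"yaw",np.degrees(np.arctan2(d[1],d[0])))
print("cup",ray("top",290+16.5,260+20.5,.05), "jar",ray("top",230+617/5,140+367/5,.065),"pot",ray("top",230+121/5,140+73/5,.06))
# bar check
R=Ro.from_euler('z',b[2]).as_matrix()
for l in [(56,30,75),(56,-30,75),(44,-30,75),(44,30,75)]: print("bar px",(proj("top",R@np.array(l)/1000+[b[0],b[1],0])-[95,165])*5)
st=r.get_state();T=Ro.from_quat(st["eef_rot"]).as_matrix();print(T)
E
```

```text
cam [array([ 0.5236, -0.0113,  1.0366]), array([ 0.1028, -0.5625,  0.7082])]
chute [ 0.6215  0.2827 -0.2205] -12.635752787681652
[[-0.4387  0.0656]
 [-0.3167  0.042 ]
 [-0.274   0.0923]
 [-0.1638  0.1163]
 [-0.2704  0.0559]
 [-0.2171 -0.9535]
 [-0.0155  0.1234]
 [ 0.1263 -0.0383]
 [ 1.7385  0.0544]
 [ 2.0231  1.1217]
 [-2.1862 -0.6771]]
box [0.4604 0.3158 0.0619] 3.5470452806249697
[[ 0.3345  0.3978]
 [-0.3488  0.2054]
 [ 0.1576 -0.1465]
 [-0.1437 -0.441 ]]
tray [ 0.4592 -0.3378 -0.0884] -5.064592158236547
[[ 0.8583 -0.6318]
 [-0.7321 -0.5818]
 [-0.4878  0.4853]
 [ 0.364   0.7172]]
tally A [0.4432 0.1527 0.4386] 25.129751442457042
[[ 0.2357 -0.1751]
 [-0.2562  0.0952]
 [ 0.0816 -0.0467]
 [-0.0614  0.1264]]
tally B [ 0.7104 -0.0798 -0.2881] -16.505008041641467
[[-0.0082  0.1305]
 [-0.0682  0.1539]
 [ 0.2305 -0.1157]
 [-0.1546 -0.1668]]
spoonA len 0.11059469920169028 mid [0.577  0.1658] [0.5795 0.1665] yaw 13.805726964081323
spoonB len 0.10854651194186664 mid [0.592  0.0649] [0.5926 0.0649] yaw 0.915330731168767
cup [ 0.4269 -0.0568  0.05  ] jar [ 0.5817 -0.1657  0.065 ] pot [0.7211 0.0646 0.06  ]
bar px [167.2207 391.6446]
bar px [298.9448 383.053 ]
bar px [300.0411 409.4516]
bar px [168.1945 418.0607]
[[ 0.9636 -0.0003  0.2675]
 [-0.2675 -0.0016  0.9636]
 [ 0.0001 -1.     -0.0016]]
```

```bash
cat >> h.py <<'E'
def go(*tg):
    """targets (x,y,z,psi_deg) sequential from measured pose; prints deltas per call"""
    st=r.get_state();p=np.array(st["tool_pos"]);T=Ro.from_quat(st["eef_rot"])
    for (x,y,z,ps) in tg:
        c,s=np.cos(np.radians(ps)),np.sin(np.radians(ps))
        G=Ro.from_matrix(np.array([[c,0,-s],[s,0,c],[0,-1,0]]))
        d=T.inv().apply(np.array([x,y,z])-p); w=(T.inv()*G).as_rotvec()/np.radians(45)
        print("d",np.round(d,4),"w",np.round(w,3))
        p=np.array([x,y,z]);T=G
E
python3 - <<'E'
from h import *
from fit import fit
o=np.array([135,168])
loc=[(31,32,80),(15,32,80),(-15,32,80),(-31,32,80),(31,-32,80),(15,-32,80),(-15,-32,80),(-31,-32,80)]
px=np.array([(130,120),(112,188),(80,315),(62,383),(400,180),(383,258),(350,375),(332,445)])/10+o
p,e=fit("top",loc,px,[.55,.28,0]);print("chute",p,np.degrees(p[2]));
j=[proj("side",[*(Ro.from_euler('z',p[2]).as_matrix()@np.array(l)/1000+[p[0],p[1],0])]) for l in loc]
print((np.round((np.array(j)-[200,130])*10)))
go((.25,.42,.38,-45),(.45,.335,.33,-86.5),(.5103,.3189,.26,-86.5),(.5103,.3189,.222,-86.5))
E
```

```text
chute [ 0.62134193  0.28225743 -0.23272263] -13.334024522938035
[[341.  88.]
 [290. 103.]
 [192. 131.]
 [140. 146.]
 [430. 195.]
 [377. 210.]
 [276. 240.]
 [222. 256.]]
d [ 0.1285  0.0243 -0.1531] w [0.002 0.655 0.001]
d [0.2015 0.05   0.0813] w [0.    0.922 0.   ]
d [0.0198 0.07   0.0592] w [0. 0. 0.]
d [0.    0.038 0.   ] w [0. 0. 0.]
```

arm_command(deltas=[{"dx": 0.128, "dy": 0.024, "dz": -0.153, "wy": 0.65}, {"dx": 0.128, "dy": 0.024, "dz": -0.153, "wy": 0.65}, {"dx": 0.128, "dy": 0.024, "dz": -0.153, "wy": 0.65}, {"dx": 0.128, "dy": 0.024, "dz": -0.153, "wy": 0.65}, {"dx": 0.128, "dy": 0.024, "dz": -0.153, "wy": 0.65}], claw=0, grip_force=25)

```text
invalid input at $.deltas[0]: expected keys dx, dy, dz, wx, wy, wz
```

arm_command(deltas=[{"dx": 0.2, "dy": 0.05, "dz": 0.081, "wy": 0.92}, {"dx": 0.2, "dy": 0.05, "dz": 0.081, "wy": 0.92}, {"dx": 0.2, "dy": 0.05, "dz": 0.081, "wy": 0.92}, {"dx": 0.2, "dy": 0.05, "dz": 0.081, "wy": 0.92}, {"dx": 0.2, "dy": 0.05, "dz": 0.081, "wy": 0.92}])

```text
invalid input at $.deltas[0]: expected keys dx, dy, dz, wx, wy, wz
```

Run:
```python
from h import *
s=r.get_state();print(s["tool_pos"],s["q"],s["qd"],s["opening"])
go((.5103,.3189,.26,-86.5),(.5103,.3189,.222,-86.5))
```

```text
[0.16715684 0.60193265 0.40399583] [-1.26618331  0.68989597 -0.19448126  1.56622417  0.15728338  0.90249264
 -0.21513589] [ 0.00131022 -0.00046686 -0.00069768 -0.00403322 -0.00035872 -0.00072515
  0.00073136] 1.0021822730953867
d [ 0.4063  0.1443 -0.1807] w [2.000e-03 1.577e+00 1.000e-03]
d [0.    0.038 0.   ] w [0. 0. 0.]
```

All keys are required.

arm_command(deltas=[{"dx": 0.128, "dy": 0.024, "dz": -0.153, "wx": 0, "wy": 0.65, "wz": 0}, {"dx": 0.128, "dy": 0.024, "dz": -0.153, "wx": 0, "wy": 0.65, "wz": 0}, {"dx": 0.128, "dy": 0.024, "dz": -0.153, "wx": 0, "wy": 0.65, "wz": 0}, {"dx": 0.128, "dy": 0.024, "dz": -0.153, "wx": 0, "wy": 0.65, "wz": 0}, {"dx": 0.128, "dy": 0.024, "dz": -0.153, "wx": 0, "wy": 0.65, "wz": 0}], claw=0, grip_force=25)

```text
clock: 0.6
tool_pos: [0.2524, 0.4136, 0.3797]
eef_rot: [0.656, -0.271, 0.274, -0.649]
contact_force: [0.6, 0.3, -0.3]
opening: 0.573
```

arm_command(deltas=[{"dx": 0.2, "dy": 0.05, "dz": 0.081, "wx": 0, "wy": 0.92, "wz": 0}, {"dx": 0.2, "dy": 0.05, "dz": 0.081, "wx": 0, "wy": 0.92, "wz": 0}, {"dx": 0.2, "dy": 0.05, "dz": 0.081, "wx": 0, "wy": 0.92, "wz": 0}, {"dx": 0.2, "dy": 0.05, "dz": 0.081, "wx": 0, "wy": 0.92, "wz": 0}, {"dx": 0.2, "dy": 0.05, "dz": 0.081, "wx": 0, "wy": 0.92, "wz": 0}])

```text
clock: 1.1
tool_pos: [0.4528, 0.3343, 0.3297]
eef_rot: [-0.514, 0.485, -0.487, 0.514]
contact_force: [-1.1, -0.3, 0.0]
opening: 0.5
```

Run:
```python
from h import *
s=r.get_state();print(s["tool_pos"],s["q"],s["qd"],s["opening"])
go((.5103,.3189,.26,-86.5),(.5103,.3189,.222,-86.5))
```

```text
[0.45284146 0.33430272 0.32973438] [-0.77712587  0.71248665  0.09881131  1.83776832 -0.10970911  0.59609238
 -0.55549662] [ 0.12563558  0.1768418   0.24884488 -0.23203359 -0.37192732  0.10237465
 -0.55241196] 0.49952602993587486
d [0.0184 0.0699 0.0564] w [-0.003 -0.007  0.003]
d [0.    0.038 0.   ] w [0. 0. 0.]
```

arm_command(deltas=[{"dx": 0.019, "dy": 0.07, "dz": 0.058, "wx": 0, "wy": 0, "wz": 0}, {"dx": 0.019, "dy": 0.07, "dz": 0.058, "wx": 0, "wy": 0, "wz": 0}, {"dx": 0.019, "dy": 0.07, "dz": 0.058, "wx": 0, "wy": 0, "wz": 0}, {"dx": 0.019, "dy": 0.07, "dz": 0.058, "wx": 0, "wy": 0, "wz": 0}, {"dx": 0.019, "dy": 0.07, "dz": 0.058, "wx": 0, "wy": 0, "wz": 0}])

```text
clock: 1.6
tool_pos: [0.5069, 0.3234, 0.2615]
eef_rot: [-0.517, 0.483, -0.482, 0.517]
contact_force: [0.2, -0.4, 0.1]
opening: 0.498
```

Run:
```python
from h import *
go((.5103,.3189,.222,-86.5))
i=r.snapshot("side");crop("side",120,110,160,110,5,"s1",i)
i=r.snapshot("top");crop("top",95,165,160,145,5,"t6",i)
go((.5103,.3189,.222,-86.5))
```

```text
d [0.0048 0.0395 0.0031] w [ 0.     0.01  -0.002]
d [0.0049 0.0401 0.003 ] w [-0.001  0.01  -0.002]
```

View pics/s1.png

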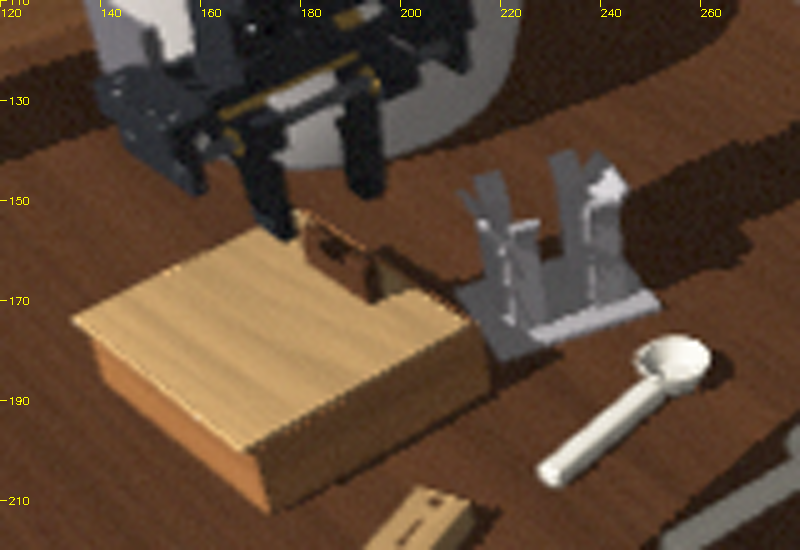

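View pics/t6.png

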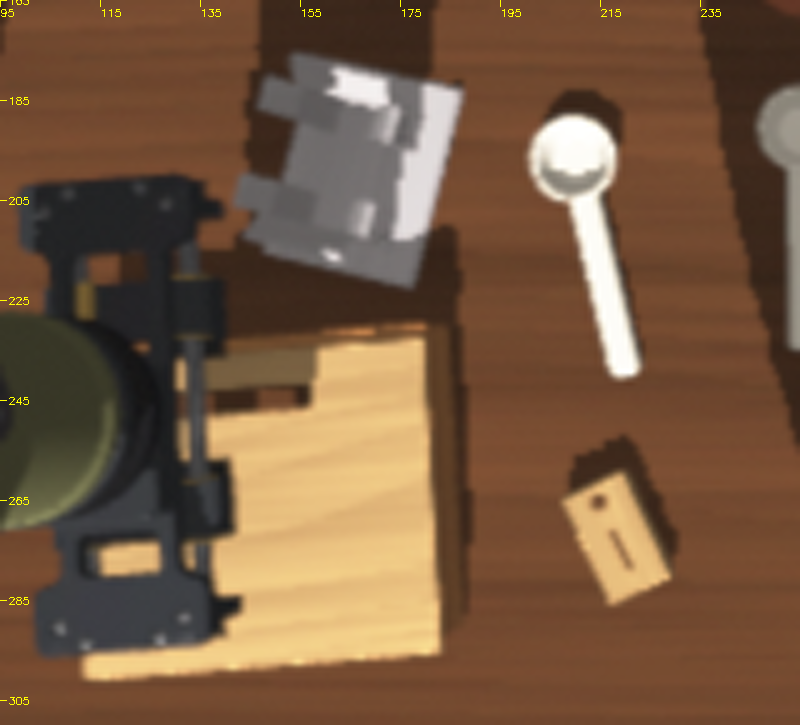

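arm_command(deltas=[{"dx": 0.005, "dy": 0.01, "dz": 0.003, "wx": 0, "wy": 0, "wz": 0}, {"dx": 0.005, "dy": 0.025, "dz": 0.003, "wx": 0, "wy": 0, "wz": 0}, {"dx": 0.005, "dy": 0.04, "dz": 0.003, "wx": 0, "wy": 0, "wz": 0}, {"dx": 0.005, "dy": 0.04, "dz": 0.003, "wx": 0, "wy": 0, "wz": 0}, {"dx": 0.005, "dy": 0.04, "dz": 0.003, "wx": 0, "wy": 0, "wz": 0}])

```text
clock: 2.2
tool_pos: [0.5108, 0.3173, 0.2198]
eef_rot: [0.517, -0.483, 0.483, -0.516]
contact_force: [0.3, 0.2, 0.1]
opening: 0.496
```

arm_command(deltas=[{"dx": 0, "dy": 0, "dz": 0, "wx": 0, "wy": 0, "wz": 0}, {"dx": 0, "dy": 0, "dz": 0, "wx": 0, "wy": 0, "wz": 0}, {"dx": 0, "dy": 0, "dz": 0, "wx": 0, "wy": 0, "wz": 0}, {"dx": 0, "dy": 0, "dz": 0, "wx": 0, "wy": 0, "wz": 0}, {"dx": 0, "dy": 0, "dz": 0, "wx": 0, "wy": 0, "wz": 0}], claw=-1)

```text
clock: 2.7
tool_pos: [0.511, 0.3175, 0.221]
eef_rot: [-0.517, 0.483, -0.483, 0.517]
contact_force: [-2.0, -0.0, 2.0]
opening: 0.134
```

Run:
```python
from h import *
s=r.get_state();print(s["tool_pos"],s["contact_force"],s["opening"]*88)
go((.5103-.13,.3189-.0080,.222,-86.5))
```

```text
[0.51098315 0.3174717  0.22099533] [-1.98120744 -0.04587423  1.99562192] 11.799411159879414
d [-0.0022 -0.001  -0.1308] w [ 0.     0.008 -0.   ]
```

arm_command(deltas=[{"dx": 0, "dy": 0, "dz": -0.02, "wx": 0, "wy": 0, "wz": 0}, {"dx": 0, "dy": 0, "dz": -0.045, "wx": 0, "wy": 0, "wz": 0}, {"dx": 0, "dy": 0, "dz": -0.07, "wx": 0, "wy": 0, "wz": 0}, {"dx": 0, "dy": 0, "dz": -0.095, "wx": 0, "wy": 0, "wz": 0}, {"dx": -0.001, "dy": 0, "dz": -0.115, "wx": 0, "wy": 0, "wz": 0}])

```text
clock: 3.2
tool_pos: [0.3959, 0.3094, 0.221]
eef_rot: [0.516, -0.483, 0.484, -0.516]
contact_force: [2.4, -3.6, -1.9]
opening: 0.135
```

arm_command(deltas=[{"dx": 0, "dy": 0, "dz": -0.013, "wx": 0, "wy": 0, "wz": 0}, {"dx": 0, "dy": 0, "dz": -0.014, "wx": 0, "wy": 0, "wz": 0}, {"dx": 0, "dy": 0, "dz": -0.015, "wx": 0, "wy": 0, "wz": 0}, {"dx": 0, "dy": 0, "dz": -0.015, "wx": 0, "wy": 0, "wz": 0}, {"dx": 0, "dy": 0, "dz": -0.015, "wx": 0, "wy": 0, "wz": 0}])

```text
clock: 3.7
tool_pos: [0.3855, 0.3084, 0.221]
eef_rot: [-0.513, 0.482, -0.486, 0.518]
contact_force: [10.0, -3.9, -4.4]
opening: 0.14
```

Run:
```python
from h import *
s=r.get_state();print(s["tool_pos"],s["contact_force"],s["opening"]*88)
```

```text
[0.38550346 0.30839258 0.22100748] [10.03829398 -3.93283707 -4.42449205] 12.34024182586969
```

arm_command(deltas=[{"dx": 0, "dy": 0, "dz": 0.002, "wx": 0, "wy": 0, "wz": 0}, {"dx": 0, "dy": 0, "dz": 0.002, "wx": 0, "wy": 0, "wz": 0}, {"dx": 0, "dy": -0.01, "dz": 0.002, "wx": 0, "wy": 0, "wz": 0}, {"dx": 0, "dy": -0.05, "dz": 0.002, "wx": 0, "wy": 0, "wz": 0}, {"dx": 0, "dy": -0.1, "dz": 0.002, "wx": 0, "wy": 0, "wz": 0}], claw=0)

```text
clock: 4.2
tool_pos: [0.3822, 0.3097, 0.3211]
eef_rot: [0.518, -0.483, 0.482, -0.515]
contact_force: [0.9, 0.8, 0.5]
opening: 0.501
```

Run:
```python
from h import *
s=r.get_state();print(s["tool_pos"],s["contact_force"],s["opening"]*88)
i=r.snapshot("side");cv2.imwrite("pics/s2.png",i[:,:,::-1])
i=r.snapshot("top");cv2.imwrite("pics/t7.png",i[:,:,::-1])
```

```text
[0.3822225  0.30967182 0.32108632] [0.90852108 0.75413618 0.49088556] 44.08193890666595
```

View pics/s2.png

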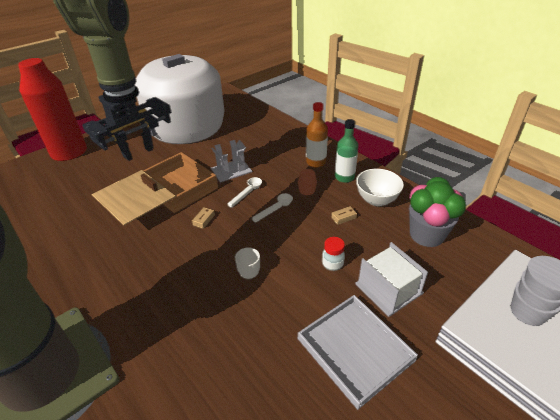

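View pics/t7.png

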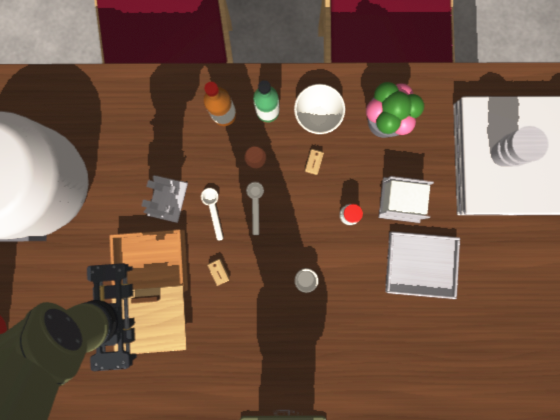

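Run:
```python
from h import *
go((.47,.23,.32,-126.5),(.551,.159,.26,-166.2),(.551,.159,.169,-166.2))
```

```text
d [0.0865 0.0062 0.0802] w [-0.006  0.897 -0.012]
d [0.0089 0.06   0.1073] w [0.    0.882 0.   ]
d [ 0.     0.091 -0.   ] w [0. 0. 0.]
```

arm_command(deltas=[{"dx": 0.086, "dy": 0.006, "dz": 0.08, "wx": 0, "wy": 0.9, "wz": 0}, {"dx": 0.086, "dy": 0.006, "dz": 0.08, "wx": 0, "wy": 0.9, "wz": 0}, {"dx": 0.086, "dy": 0.006, "dz": 0.08, "wx": 0, "wy": 0.9, "wz": 0}, {"dx": 0.086, "dy": 0.006, "dz": 0.08, "wx": 0, "wy": 0.9, "wz": 0}, {"dx": 0.086, "dy": 0.006, "dz": 0.08, "wx": 0, "wy": 0.9, "wz": 0}])

```text
clock: 4.8
tool_pos: [0.4688, 0.2287, 0.3147]
eef_rot: [-0.316, 0.633, -0.633, 0.315]
contact_force: [-1.2, 0.5, 0.1]
opening: 0.503
```

arm_command(deltas=[{"dx": 0.009, "dy": 0.06, "dz": 0.107, "wx": 0, "wy": 0.88, "wz": 0}, {"dx": 0.009, "dy": 0.06, "dz": 0.107, "wx": 0, "wy": 0.88, "wz": 0}, {"dx": 0.009, "dy": 0.06, "dz": 0.107, "wx": 0, "wy": 0.88, "wz": 0}, {"dx": 0.009, "dy": 0.06, "dz": 0.107, "wx": 0, "wy": 0.88, "wz": 0}, {"dx": 0.009, "dy": 0.06, "dz": 0.107, "wx": 0, "wy": 0.88, "wz": 0}])

```text
clock: 5.3
tool_pos: [0.5491, 0.1577, 0.254]
eef_rot: [-0.083, 0.702, -0.702, 0.082]
contact_force: [-0.2, 1.0, -0.1]
opening: 0.503
```

arm_command(deltas=[{"dx": 0, "dy": 0, "dz": 0, "wx": 0, "wy": 0, "wz": 0}, {"dx": 0, "dy": 0, "dz": 0, "wx": 0, "wy": 0, "wz": 0}, {"dx": 0, "dy": 0, "dz": 0, "wx": 0, "wy": 0, "wz": 0}, {"dx": 0, "dy": 0, "dz": 0, "wx": 0, "wy": 0, "wz": 0}, {"dx": 0, "dy": 0, "dz": 0, "wx": 0, "wy": 0, "wz": 0}])

```text
clock: 5.8
tool_pos: [0.5493, 0.1583, 0.2549]
eef_rot: [-0.085, 0.702, -0.702, 0.085]
contact_force: [0.7, 0.4, -0.2]
opening: 0.502
```

Run:
```python
from h import *
print(r.get_state()["q"])
i=r.snapshot("side");crop("side",170,110,160,110,5,"s3",i)
go((.551,.159,.169,-166.2))
```

```text
[-0.56904891  0.87596909  0.36683987  1.86113611 -0.59462732  0.51488706
 -1.1263675 ]
d [-0.0018  0.0858 -0.0003] w [ 0.    -0.001 -0.   ]
```

View pics/s3.png

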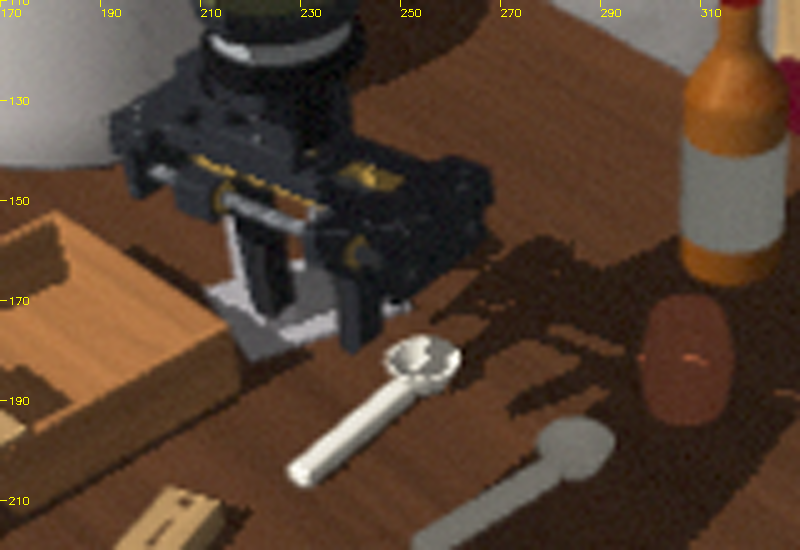

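Run:
```python
from h import *
print(proj("side",[.5493,.1583,.089]))
```

```text
[233.09005679 174.12121444]
```

arm_command(deltas=[{"dx": -0.002, "dy": 0.02, "dz": 0, "wx": 0, "wy": 0, "wz": 0}, {"dx": -0.002, "dy": 0.04, "dz": 0, "wx": 0, "wy": 0, "wz": 0}, {"dx": -0.002, "dy": 0.06, "dz": 0, "wx": 0, "wy": 0, "wz": 0}, {"dx": -0.002, "dy": 0.075, "dz": 0, "wx": 0, "wy": 0, "wz": 0}, {"dx": -0.002, "dy": 0.085, "dz": 0, "wx": 0, "wy": 0, "wz": 0}])

```text
clock: 6.35
tool_pos: [0.5511, 0.1587, 0.1686]
eef_rot: [-0.085, 0.702, -0.702, 0.084]
contact_force: [0.3, 0.4, 0.9]
opening: 0.498
```

arm_command(deltas=[{"dx": 0, "dy": 0, "dz": 0, "wx": 0, "wy": 0, "wz": 0}, {"dx": 0, "dy": 0, "dz": 0, "wx": 0, "wy": 0, "wz": 0}, {"dx": 0, "dy": 0, "dz": 0, "wx": 0, "wy": 0, "wz": 0}, {"dx": 0, "dy": 0, "dz": 0, "wx": 0, "wy": 0, "wz": 0}, {"dx": 0, "dy": 0, "dz": 0, "wx": 0, "wy": 0, "wz": 0}], claw=-1, grip_force=25)

```text
clock: 6.85
tool_pos: [0.5516, 0.1588, 0.1705]
eef_rot: [-0.084, 0.702, -0.702, 0.085]
contact_force: [-0.3, 0.2, 3.2]
opening: 0.155
```

arm_command(deltas=[{"dx": 0, "dy": -0.02, "dz": 0, "wx": 0, "wy": 0, "wz": 0}, {"dx": 0, "dy": -0.04, "dz": 0, "wx": 0, "wy": 0, "wz": 0}, {"dx": 0, "dy": -0.07, "dz": 0, "wx": 0, "wy": 0, "wz": 0}, {"dx": 0, "dy": -0.1, "dz": 0, "wx": 0, "wy": 0, "wz": 0}, {"dx": 0, "dy": -0.12, "dz": 0, "wx": 0, "wy": 0, "wz": 0}])

```text
clock: 7.35
tool_pos: [0.5515, 0.1587, 0.2919]
eef_rot: [-0.084, 0.702, -0.702, 0.085]
contact_force: [0.1, 0.5, -0.8]
opening: 0.151
```

Run:
```python
from h import *
s=r.get_state();print(s["tool_pos"],s["contact_force"],s["opening"]*88)
i=r.snapshot("side");crop("side",170,80,160,110,5,"s5",i)
i=r.snapshot("top");crop("top",95,165,160,145,5,"t8",i)
```

```text
[0.55151965 0.1587275  0.2918536 ] [ 0.14864311  0.48871412 -0.83268237] 13.320567359308631
```

View pics/s5.png

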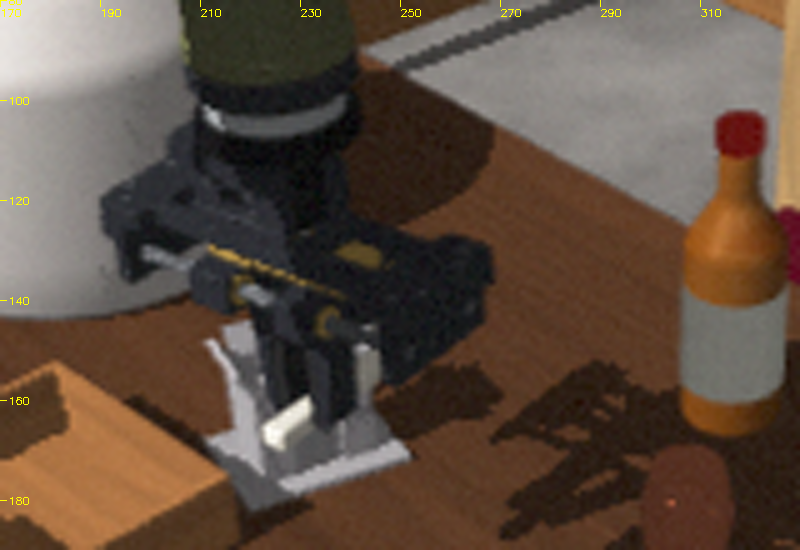

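View pics/t8.png

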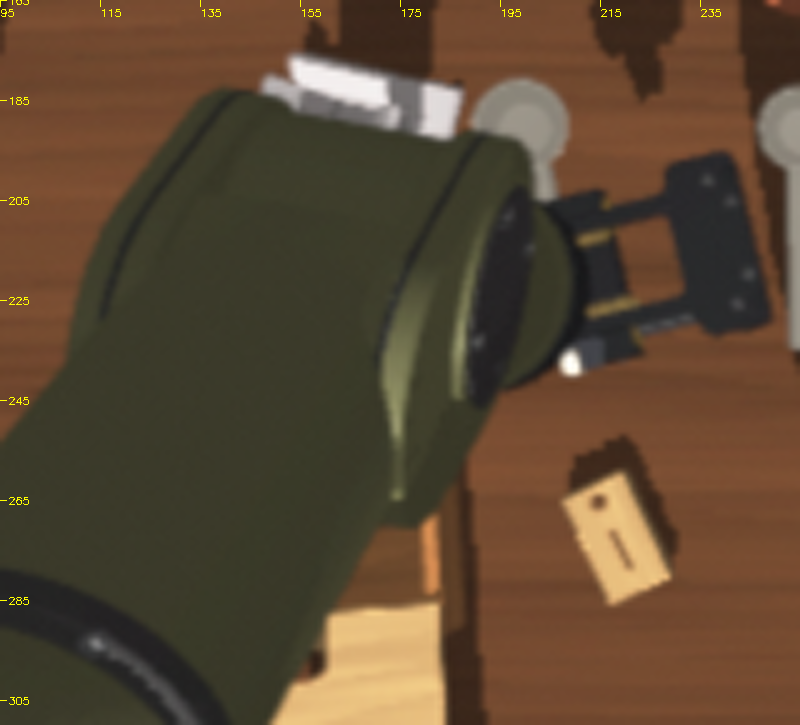

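Run:
```python
from h import *
go((.52,.23,.31,-126.5),(.4973,.2851,.31,-86.5),(.4973,.2851,.25,-86.5),(.4973,.2851,.188,-86.5))
```

```text
d [ 0.0143 -0.0176 -0.0768] w [-0.002 -0.884 -0.007]
d [-0.0308 -0.     -0.051 ] w [-0.    -0.889 -0.   ]
d [0.   0.06 0.  ] w [0. 0. 0.]
d [0.    0.062 0.   ] w [0. 0. 0.]
```

arm_command(deltas=[{"dx": 0.014, "dy": -0.018, "dz": -0.077, "wx": 0, "wy": -0.88, "wz": 0}, {"dx": 0.014, "dy": -0.018, "dz": -0.077, "wx": 0, "wy": -0.88, "wz": 0}, {"dx": 0.014, "dy": -0.018, "dz": -0.077, "wx": 0, "wy": -0.88, "wz": 0}, {"dx": 0.014, "dy": -0.018, "dz": -0.077, "wx": 0, "wy": -0.88, "wz": 0}, {"dx": 0.014, "dy": -0.018, "dz": -0.077, "wx": 0, "wy": -0.88, "wz": 0}])

```text
clock: 7.95
tool_pos: [0.5188, 0.2306, 0.3067]
eef_rot: [-0.32, 0.631, -0.631, 0.319]
contact_force: [0.8, -0.5, -0.8]
opening: 0.157
```

arm_command(deltas=[{"dx": -0.031, "dy": 0, "dz": -0.051, "wx": 0, "wy": -0.89, "wz": 0}, {"dx": -0.031, "dy": 0, "dz": -0.051, "wx": 0, "wy": -0.89, "wz": 0}, {"dx": -0.031, "dy": 0, "dz": -0.051, "wx": 0, "wy": -0.89, "wz": 0}, {"dx": -0.031, "dy": 0, "dz": -0.051, "wx": 0, "wy": -0.89, "wz": 0}, {"dx": -0.031, "dy": 0, "dz": -0.051, "wx": 0, "wy": -0.89, "wz": 0}])

```text
clock: 8.45
tool_pos: [0.4965, 0.2856, 0.3066]
eef_rot: [0.516, -0.484, 0.483, -0.515]
contact_force: [0.3, -0.3, -0.1]
opening: 0.153
```

arm_command(deltas=[{"dx": 0, "dy": 0.02, "dz": 0, "wx": 0, "wy": 0, "wz": 0}, {"dx": 0, "dy": 0.04, "dz": 0, "wx": 0, "wy": 0, "wz": 0}, {"dx": 0, "dy": 0.05, "dz": 0, "wx": 0, "wy": 0, "wz": 0}, {"dx": 0, "dy": 0.05, "dz": 0, "wx": 0, "wy": 0, "wz": 0}, {"dx": 0, "dy": 0.05, "dz": 0, "wx": 0, "wy": 0, "wz": 0}])

```text
clock: 8.95
tool_pos: [0.497, 0.2855, 0.2576]
eef_rot: [0.515, -0.485, 0.485, -0.514]
contact_force: [0.5, 0.3, 0.1]
opening: 0.155
```

Run:
```python
from h import *
go((.4973,.2851,.188,-86.5))
i=r.snapshot("side");crop("side",120,100,160,110,5,"s6",i)
```

```text
d [0.0005 0.0696 0.0002] w [ 0.    -0.003 -0.   ]
```

View pics/s6.png

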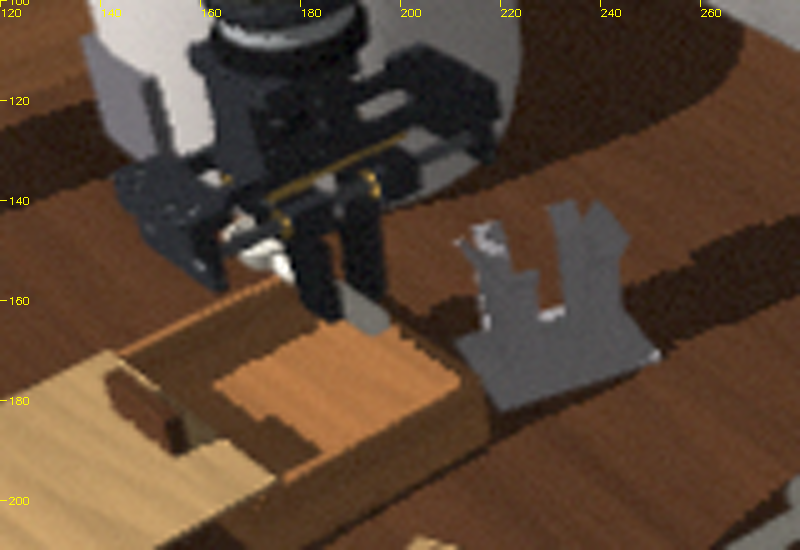

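arm_command(deltas=[{"dx": 0, "dy": 0.02, "dz": -0.003, "wx": 0, "wy": 0, "wz": 0}, {"dx": 0, "dy": 0.04, "dz": -0.003, "wx": 0, "wy": 0, "wz": 0}, {"dx": 0, "dy": 0.06, "dz": -0.003, "wx": 0, "wy": 0, "wz": 0}, {"dx": 0, "dy": 0.069, "dz": -0.003, "wx": 0, "wy": 0, "wz": 0}, {"dx": 0, "dy": 0.069, "dz": -0.003, "wx": 0, "wy": 0, "wz": 0}])

```text
clock: 9.5
tool_pos: [0.4939, 0.2853, 0.1883]
eef_rot: [0.515, -0.485, 0.485, -0.514]
contact_force: [-0.5, -0.3, -0.0]
opening: 0.154
```

arm_command(deltas=[{"dx": 0, "dy": 0, "dz": 0, "wx": 0, "wy": 0, "wz": 0}, {"dx": 0, "dy": 0, "dz": 0, "wx": 0, "wy": 0, "wz": 0}, {"dx": 0, "dy": 0, "dz": 0, "wx": 0, "wy": 0, "wz": 0}, {"dx": 0, "dy": -0.02, "dz": 0, "wx": 0, "wy": 0, "wz": 0}, {"dx": 0, "dy": -0.06, "dz": 0, "wx": 0, "wy": 0, "wz": 0}], claw=-0.5)

```text
clock: 10.0
tool_pos: [0.4931, 0.285, 0.2477]
eef_rot: [0.516, -0.485, 0.484, -0.513]
contact_force: [0.4, -0.0, 0.3]
opening: 0.251
```

Run:
```python
from h import *
go((.50,.24,.30,-126.5),(.573,.065,.26,-171),(.573,.065,.169,-179.1))
```

```text
d [ 0.0454 -0.0522  0.004 ] w [0.004 0.887 0.005]
d [0.0973 0.04   0.1628] w [0.    0.989 0.   ]
d [ 0.     0.091 -0.   ] w [0.   0.18 0.  ]
```

Run:
```python
from h import *
go((.50,.22,.30,-126.5),(.58,.065,.26,-168),(.58,.065,.169,-179.1))
```

```text
d [ 0.0654 -0.0522  0.0028] w [0.004 0.887 0.005]
d [0.077  0.04   0.1565] w [0.    0.922 0.   ]
d [0.    0.091 0.   ] w [0.    0.247 0.   ]
```

arm_command(deltas=[{"dx": 0.065, "dy": -0.052, "dz": 0.003, "wx": 0, "wy": 0.89, "wz": 0}, {"dx": 0.065, "dy": -0.052, "dz": 0.003, "wx": 0, "wy": 0.89, "wz": 0}, {"dx": 0.065, "dy": -0.052, "dz": 0.003, "wx": 0, "wy": 0.89, "wz": 0}, {"dx": 0.065, "dy": -0.052, "dz": 0.003, "wx": 0, "wy": 0.89, "wz": 0}, {"dx": 0.065, "dy": -0.052, "dz": 0.003, "wx": 0, "wy": 0.89, "wz": 0}], claw=0)

```text
clock: 10.5
tool_pos: [0.5009, 0.2205, 0.3017]
eef_rot: [-0.315, 0.633, -0.633, 0.316]
contact_force: [-0.5, 0.7, -0.7]
opening: 0.498
```

arm_command(deltas=[{"dx": 0.077, "dy": 0.04, "dz": 0.157, "wx": 0, "wy": 0.92, "wz": 0}, {"dx": 0.077, "dy": 0.04, "dz": 0.157, "wx": 0, "wy": 0.92, "wz": 0}, {"dx": 0.077, "dy": 0.04, "dz": 0.157, "wx": 0, "wy": 0.92, "wz": 0}, {"dx": 0.077, "dy": 0.04, "dz": 0.157, "wx": 0, "wy": 0.92, "wz": 0}, {"dx": 0.077, "dy": 0.04, "dz": 0.157, "wx": 0, "wy": 0.92, "wz": 0}])

```text
clock: 11.0
tool_pos: [0.5824, 0.0591, 0.261]
eef_rot: [0.068, -0.702, 0.705, -0.07]
contact_force: [-0.7, 0.1, 0.4]
opening: 0.499
```

Run:
```python
from h import *
i=r.snapshot("side");cv2.imwrite("pics/s7.png",i[:,:,::-1]);
i=r.snapshot("top");cv2.imwrite("pics/t9.png",i[:,:,::-1])
go((.58,.065,.20,-179.1))
```

```text
d [ 0.0008  0.0609 -0.001 ] w [-0.001  0.242 -0.   ]
```

View pics/s7.png

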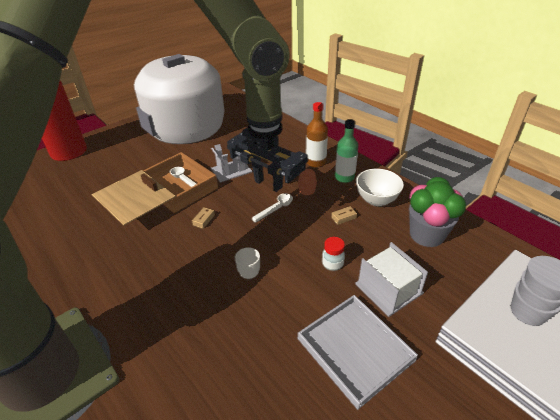

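View pics/t9.png

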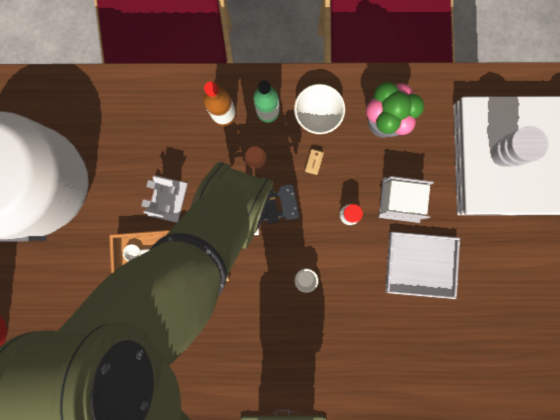

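arm_command(deltas=[{"dx": 0.001, "dy": 0.02, "dz": -0.001, "wx": 0, "wy": 0.12, "wz": 0}, {"dx": 0.001, "dy": 0.05, "dz": -0.001, "wx": 0, "wy": 0.24, "wz": 0}, {"dx": 0.001, "dy": 0.07, "dz": -0.001, "wx": 0, "wy": 0.24, "wz": 0}, {"dx": 0.001, "dy": 0.085, "dz": -0.001, "wx": 0, "wy": 0.24, "wz": 0}, {"dx": 0.001, "dy": 0.091, "dz": -0.001, "wx": 0, "wy": 0.24, "wz": 0}])

```text
clock: 11.6
tool_pos: [0.5791, 0.0668, 0.1687]
eef_rot: [-0.009, 0.707, -0.707, 0.008]
contact_force: [-0.3, 0.0, -0.1]
opening: 0.5
```

arm_command(deltas=[{"dx": 0, "dy": 0, "dz": 0, "wx": 0, "wy": 0, "wz": 0}, {"dx": 0, "dy": 0, "dz": 0, "wx": 0, "wy": 0, "wz": 0}, {"dx": 0, "dy": 0, "dz": 0, "wx": 0, "wy": 0, "wz": 0}, {"dx": 0, "dy": 0, "dz": 0, "wx": 0, "wy": 0, "wz": 0}, {"dx": 0, "dy": 0, "dz": 0, "wx": 0, "wy": 0, "wz": 0}], claw=-1)

```text
clock: 12.1
tool_pos: [0.58, 0.0659, 0.1705]
eef_rot: [-0.007, 0.707, -0.707, 0.008]
contact_force: [0.4, 0.7, 4.2]
opening: 0.151
```

arm_command(deltas=[{"dx": 0, "dy": -0.02, "dz": 0, "wx": 0, "wy": 0, "wz": 0}, {"dx": 0, "dy": -0.04, "dz": 0, "wx": 0, "wy": 0, "wz": 0}, {"dx": 0, "dy": -0.07, "dz": 0, "wx": 0, "wy": 0, "wz": 0}, {"dx": 0, "dy": -0.1, "dz": 0, "wx": 0, "wy": 0, "wz": 0}, {"dx": 0, "dy": -0.13, "dz": 0, "wx": 0, "wy": 0, "wz": 0}])

```text
clock: 12.6
tool_pos: [0.5793, 0.0659, 0.3009]
eef_rot: [-0.007, 0.707, -0.707, 0.007]
contact_force: [0.3, -0.2, -1.2]
opening: 0.156
```

Run:
```python
from h import *
s=r.get_state();print(s["tool_pos"],s["opening"]*88)
b=np.array([.4604,.3158]);R=Ro.from_euler('z',3.55,degrees=True).as_matrix()[:2,:2]
g=b+R@np.array([-.015,-.017]);print(g)
go((.53,.13,.31,-139),(*g,.31,-100),(*g,.26,-86.5),(*g,.188,-86.5))
i=r.snapshot("side");crop("side",120,100,200,130,4,"s8",i)
```

```text
[0.57933962 0.06592116 0.30087538] 13.69869322562991
[0.44648142 0.29790383]
d [ 0.0481 -0.0091 -0.065 ] w [ 0.    -0.886  0.001]
d [-0.0471  0.     -0.1815] w [ 0.    -0.867  0.   ]
d [0.   0.05 0.  ] w [-0.  -0.3 -0. ]
d [0.    0.072 0.   ] w [0. 0. 0.]
```

View pics/s8.png

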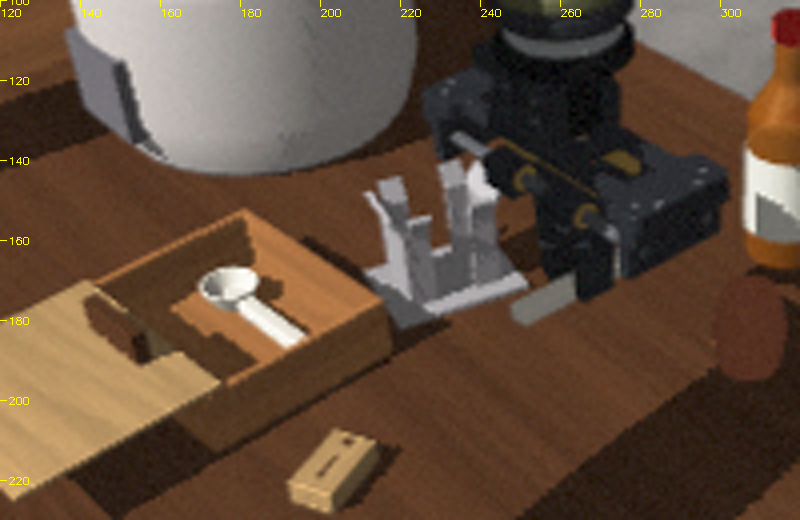

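Run:
```python
from h import *
b=np.array([.4604,.3158]);R=Ro.from_euler('z',3.55,degrees=True).as_matrix()[:2,:2]
for u,v,z in ((177.5,171.5,.022),(195,185,.018),(166,170.5,.05),(175,195.5,.05)): print(R.T@(ray("side",u,v,z)[:2]-b))
```

```text
[0.02963287 0.03680053]
[ 0.03031689 -0.0464071 ]
[-0.00780663  0.02739045]
[-0.05122129 -0.08277556]
```

arm_command(deltas=[{"dx": 0.048, "dy": -0.009, "dz": -0.065, "wx": 0, "wy": -0.89, "wz": 0}, {"dx": 0.048, "dy": -0.009, "dz": -0.065, "wx": 0, "wy": -0.89, "wz": 0}, {"dx": 0.048, "dy": -0.009, "dz": -0.065, "wx": 0, "wy": -0.89, "wz": 0}, {"dx": 0.048, "dy": -0.009, "dz": -0.065, "wx": 0, "wy": -0.89, "wz": 0}, {"dx": 0.048, "dy": -0.009, "dz": -0.065, "wx": 0, "wy": -0.89, "wz": 0}])

```text
clock: 13.15
tool_pos: [0.5301, 0.1303, 0.3089]
eef_rot: [-0.251, 0.661, -0.661, 0.251]
contact_force: [0.1, 0.1, -1.5]
opening: 0.155
```

arm_command(deltas=[{"dx": -0.045, "dy": 0, "dz": -0.181, "wx": 0, "wy": -0.87, "wz": 0}, {"dx": -0.045, "dy": 0, "dz": -0.181, "wx": 0, "wy": -0.87, "wz": 0}, {"dx": -0.045, "dy": 0, "dz": -0.181, "wx": 0, "wy": -0.87, "wz": 0}, {"dx": -0.045, "dy": 0, "dz": -0.181, "wx": 0, "wy": -0.87, "wz": 0}, {"dx": -0.045, "dy": 0, "dz": -0.181, "wx": 0, "wy": -0.87, "wz": 0}])

```text
clock: 13.65
tool_pos: [0.4414, 0.302, 0.3084]
eef_rot: [-0.46, 0.538, -0.535, 0.461]
contact_force: [0.8, 0.2, -0.3]
opening: 0.153
```

Run:
```python
from h import *
g=[.4475,.298]
go((*g,.25,-86.5))
```

```text
d [0.0032 0.0584 0.0068] w [ 0.003 -0.273 -0.005]
```

arm_command(deltas=[{"dx": 0.002, "dy": 0.02, "dz": 0.006, "wx": 0, "wy": -0.14, "wz": 0}, {"dx": 0.002, "dy": 0.05, "dz": 0.006, "wx": 0, "wy": -0.28, "wz": 0}, {"dx": 0.002, "dy": 0.058, "dz": 0.006, "wx": 0, "wy": -0.28, "wz": 0}, {"dx": 0.002, "dy": 0.058, "dz": 0.006, "wx": 0, "wy": -0.28, "wz": 0}, {"dx": 0.002, "dy": 0.058, "dz": 0.006, "wx": 0, "wy": -0.28, "wz": 0}])

```text
clock: 14.15
tool_pos: [0.4508, 0.2928, 0.2513]
eef_rot: [-0.512, 0.487, -0.488, 0.512]
contact_force: [0.0, 0.4, -0.2]
opening: 0.157
```

Run:
```python
from h import *
g=[.4475,.298]
go((*g,.188,-86.5))
```

```text
d [-0.0053  0.0633 -0.0031] w [-0.001 -0.015 -0.   ]
```

arm_command(deltas=[{"dx": -0.005, "dy": 0.02, "dz": -0.003, "wx": 0, "wy": 0, "wz": 0}, {"dx": -0.005, "dy": 0.04, "dz": -0.003, "wx": 0, "wy": 0, "wz": 0}, {"dx": -0.005, "dy": 0.055, "dz": -0.003, "wx": 0, "wy": 0, "wz": 0}, {"dx": -0.005, "dy": 0.063, "dz": -0.003, "wx": 0, "wy": 0, "wz": 0}, {"dx": -0.005, "dy": 0.063, "dz": -0.003, "wx": 0, "wy": 0, "wz": 0}])

```text
clock: 14.65
tool_pos: [0.4473, 0.2975, 0.1873]
eef_rot: [0.513, -0.487, 0.487, -0.512]
contact_force: [-0.2, 0.3, -0.5]
opening: 0.154
```

arm_command(deltas=[{"dx": 0, "dy": 0, "dz": 0, "wx": 0, "wy": 0, "wz": 0}, {"dx": 0, "dy": 0, "dz": 0, "wx": 0, "wy": 0, "wz": 0}, {"dx": 0, "dy": 0, "dz": 0, "wx": 0, "wy": 0, "wz": 0}, {"dx": 0, "dy": -0.02, "dz": 0, "wx": 0, "wy": 0, "wz": 0}, {"dx": 0, "dy": -0.07, "dz": 0, "wx": 0, "wy": 0, "wz": 0}], claw=-0.5)

```text
clock: 15.15
tool_pos: [0.4463, 0.2971, 0.2559]
eef_rot: [0.515, -0.488, 0.486, -0.51]
contact_force: [0.4, 1.3, 0.6]
opening: 0.25
```

Run:
```python
from h import *
go((.46,.17,.30,-110),(.443,.153,.24,-154.9))
```

```text
d [ 0.1278 -0.0437  0.0069] w [0.006 0.51  0.006]
d [ 0.0218  0.06   -0.0102] w [0.    0.998 0.   ]
```

Run:
```python
from h import *
go((.46,.20,.28,-46),(.443,.153,.26,-6),(.443,.153,.24,25.1))
```

```text
d [ 0.0978 -0.0238  0.0086] w [ 0.009 -0.912  0.002]
d [ 0.022   0.02   -0.0449] w [ 0.    -0.889  0.   ]
d [ 0.    0.02 -0.  ] w [ 0.    -0.691  0.   ]
```

arm_command(deltas=[{"dx": 0.098, "dy": -0.024, "dz": 0.008, "wx": 0.005, "wy": -0.91, "wz": 0.005}, {"dx": 0.098, "dy": -0.024, "dz": 0.008, "wx": 0.005, "wy": -0.91, "wz": 0.005}, {"dx": 0.098, "dy": -0.024, "dz": 0.008, "wx": 0.005, "wy": -0.91, "wz": 0.005}, {"dx": 0.098, "dy": -0.024, "dz": 0.008, "wx": 0.005, "wy": -0.91, "wz": 0.005}, {"dx": 0.098, "dy": -0.024, "dz": 0.008, "wx": 0.005, "wy": -0.91, "wz": 0.005}], claw=0.2)

```text
clock: 15.65
tool_pos: [0.4606, 0.1995, 0.2825]
eef_rot: [-0.649, 0.275, -0.276, 0.653]
contact_force: [1.0, -0.1, -0.1]
opening: 0.597
```

arm_command(deltas=[{"dx": 0.022, "dy": 0.02, "dz": -0.045, "wx": 0, "wy": -0.89, "wz": 0}, {"dx": 0.022, "dy": 0.02, "dz": -0.045, "wx": 0, "wy": -0.89, "wz": 0}, {"dx": 0.022, "dy": 0.02, "dz": -0.045, "wx": 0, "wy": -0.89, "wz": 0}, {"dx": 0.022, "dy": 0.02, "dz": -0.045, "wx": 0, "wy": -0.89, "wz": 0}, {"dx": 0.022, "dy": 0.02, "dz": -0.045, "wx": 0, "wy": -0.89, "wz": 0}])

```text
clock: 16.15
tool_pos: [0.4434, 0.153, 0.2618]
eef_rot: [-0.704, 0.035, -0.037, 0.708]
contact_force: [0.0, 0.2, 2.0]
opening: 0.599
```

arm_command(deltas=[{"dx": 0, "dy": 0.02, "dz": 0, "wx": 0, "wy": -0.69, "wz": 0}, {"dx": 0, "dy": 0.02, "dz": 0, "wx": 0, "wy": -0.69, "wz": 0}, {"dx": 0, "dy": 0.02, "dz": 0, "wx": 0, "wy": -0.69, "wz": 0}, {"dx": 0, "dy": 0.02, "dz": 0, "wx": 0, "wy": -0.69, "wz": 0}, {"dx": 0, "dy": 0.02, "dz": 0, "wx": 0, "wy": -0.69, "wz": 0}])

```text
clock: 16.65
tool_pos: [0.4434, 0.1531, 0.2417]
eef_rot: [-0.689, -0.154, 0.152, 0.692]
contact_force: [-0.4, 0.7, -0.1]
opening: 0.602
```

Run:
```python
from h import *
i=r.snapshot("side");crop("side",110,110,200,140,4,"s9",i)
i=r.snapshot("top");crop("top",95,165,160,145,5,"t10",i)
print(r.get_state()["q"]);go((.443,.153,.17,25.1))
```

```text
[-0.25807767  0.80370055 -0.27821727  2.151624    0.78069911  0.27960262
  0.79047474]
d [-0.0008  0.0717 -0.0003] w [-0.005 -0.006  0.006]
```

View pics/s9.png

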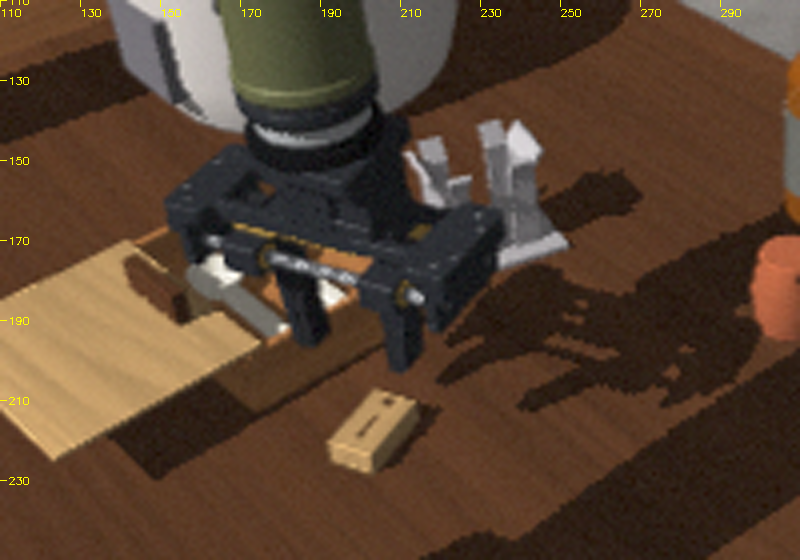

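View pics/t10.png

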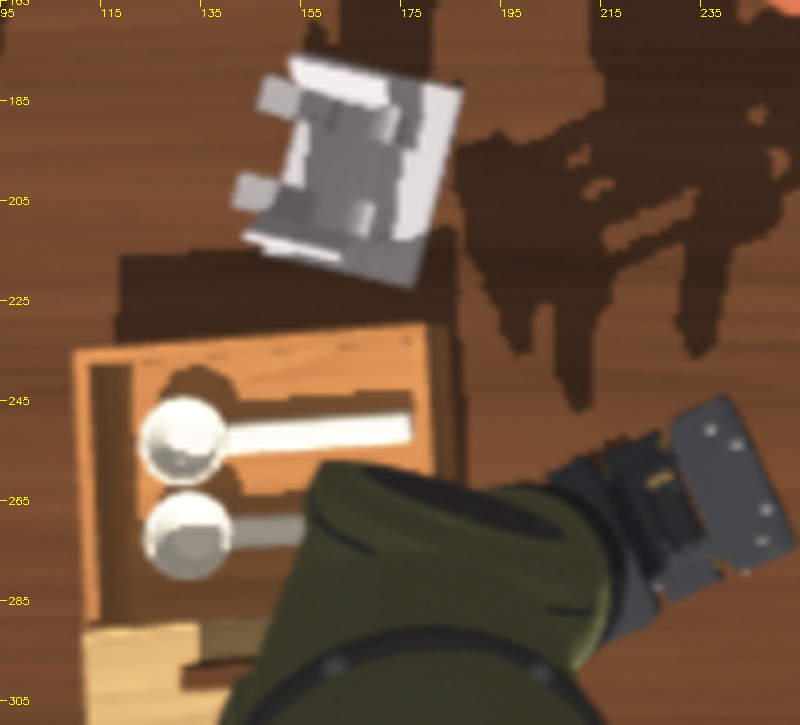

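arm_command(deltas=[{"dx": -0.001, "dy": 0.02, "dz": 0, "wx": 0, "wy": 0, "wz": 0}, {"dx": -0.001, "dy": 0.04, "dz": 0, "wx": 0, "wy": 0, "wz": 0}, {"dx": -0.001, "dy": 0.06, "dz": 0, "wx": 0, "wy": 0, "wz": 0}, {"dx": -0.001, "dy": 0.072, "dz": 0, "wx": 0, "wy": 0, "wz": 0}, {"dx": -0.001, "dy": 0.072, "dz": 0, "wx": 0, "wy": 0, "wz": 0}])

```text
clock: 17.25
tool_pos: [0.4423, 0.1534, 0.1682]
eef_rot: [-0.69, -0.153, 0.152, 0.691]
contact_force: [-0.0, 0.1, 0.4]
opening: 0.601
```

arm_command(deltas=[{"dx": 0, "dy": 0, "dz": 0, "wx": 0, "wy": 0, "wz": 0}, {"dx": 0, "dy": 0, "dz": 0, "wx": 0, "wy": 0, "wz": 0}, {"dx": 0, "dy": 0, "dz": 0, "wx": 0, "wy": 0, "wz": 0}, {"dx": 0, "dy": 0, "dz": 0, "wx": 0, "wy": 0, "wz": 0}, {"dx": 0, "dy": 0, "dz": 0, "wx": 0, "wy": 0, "wz": 0}], claw=-1)

```text
clock: 17.75
tool_pos: [0.4427, 0.1533, 0.1698]
eef_rot: [-0.689, -0.154, 0.151, 0.692]
contact_force: [0.6, -0.2, 1.6]
opening: 0.359
```

arm_command(deltas=[{"dx": 0, "dy": -0.02, "dz": 0, "wx": 0, "wy": 0, "wz": 0}, {"dx": 0, "dy": -0.04, "dz": 0, "wx": 0, "wy": 0, "wz": 0}, {"dx": 0, "dy": -0.07, "dz": 0, "wx": 0, "wy": 0, "wz": 0}, {"dx": 0, "dy": -0.1, "dz": 0, "wx": 0, "wy": 0, "wz": 0}, {"dx": 0, "dy": -0.13, "dz": 0, "wx": 0, "wy": 0, "wz": 0}])

```text
clock: 18.25
tool_pos: [0.4419, 0.1521, 0.3007]
eef_rot: [-0.689, -0.154, 0.152, 0.692]
contact_force: [0.2, -0.1, -1.0]
opening: 0.36
```

Run:
```python
from h import *
s=r.get_state();print(s["tool_pos"],s["opening"]*88)
i=r.snapshot("top");crop("top",175,200,100,100,6,"t11",i)
i=r.snapshot("side");crop("side",150,110,150,120,5,"s10",i)
go((.52,.20,.30,10),(.6213,.2825,.31,-13))
```

```text
[0.44193395 0.15213323 0.30065388] 31.64892979588105
d [0.0898 0.0032 0.0105] w [-0.007  0.331  0.011]
d [ 0.1141 -0.01    0.0637] w [0.    0.511 0.   ]
```

View pics/t11.png

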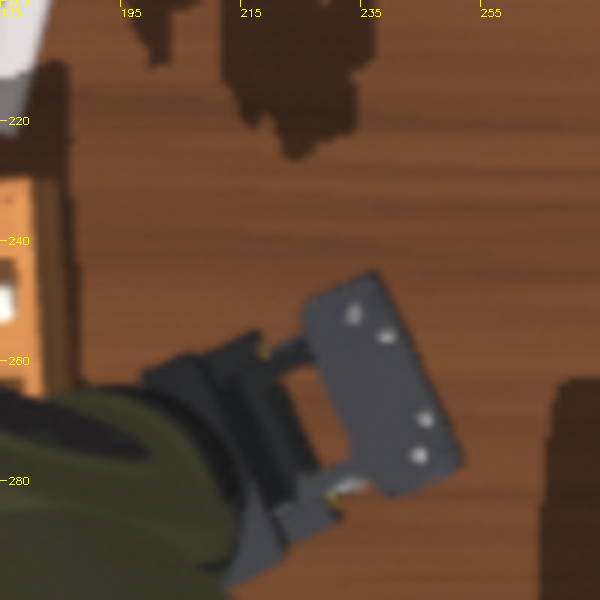

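View pics/s10.png

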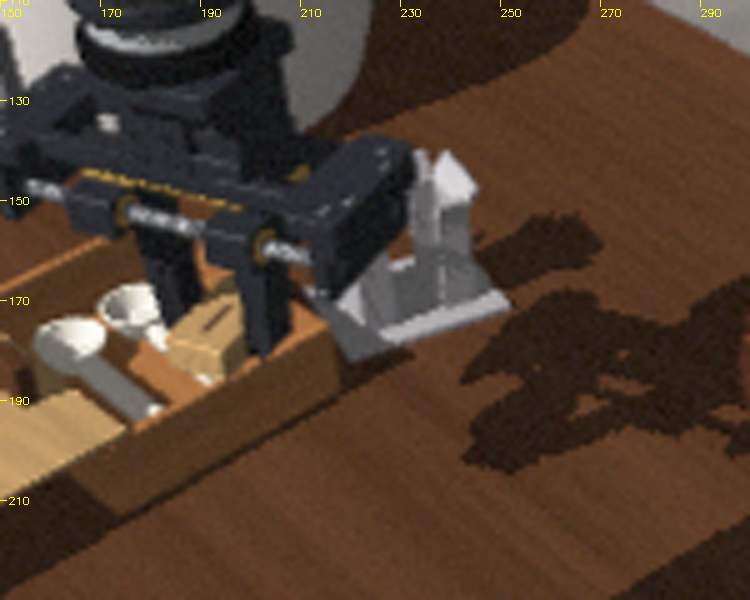

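arm_command(deltas=[{"dx": 0.09, "dy": 0, "dz": 0.01, "wx": -0.007, "wy": 0.33, "wz": 0.011}, {"dx": 0.09, "dy": 0, "dz": 0.01, "wx": -0.007, "wy": 0.33, "wz": 0.011}, {"dx": 0.09, "dy": 0, "dz": 0.01, "wx": -0.007, "wy": 0.33, "wz": 0.011}, {"dx": 0.09, "dy": 0, "dz": 0.01, "wx": -0.007, "wy": 0.33, "wz": 0.011}, {"dx": 0.09, "dy": 0, "dz": 0.01, "wx": -0.007, "wy": 0.33, "wz": 0.011}])

```text
clock: 18.85
tool_pos: [0.5184, 0.1989, 0.2988]
eef_rot: [0.706, 0.06, -0.065, -0.703]
contact_force: [-0.6, -1.1, -0.7]
opening: 0.358
```

arm_command(deltas=[{"dx": 0.05, "dy": -0.01, "dz": 0.03, "wx": 0, "wy": 0.2, "wz": 0}, {"dx": 0.1, "dy": -0.01, "dz": 0.06, "wx": 0, "wy": 0.4, "wz": 0}, {"dx": 0.114, "dy": -0.01, "dz": 0.064, "wx": 0, "wy": 0.51, "wz": 0}, {"dx": 0.114, "dy": -0.01, "dz": 0.064, "wx": 0, "wy": 0.51, "wz": 0}, {"dx": 0.114, "dy": -0.01, "dz": 0.064, "wx": 0, "wy": 0.51, "wz": 0}])

```text
clock: 19.35
tool_pos: [0.6196, 0.2822, 0.3081]
eef_rot: [0.705, -0.08, 0.076, -0.701]
contact_force: [-0.4, 0.3, -0.7]
opening: 0.365
```

arm_command(deltas=[{"dx": 0, "dy": 0, "dz": 0, "wx": 0, "wy": 0, "wz": 0}, {"dx": 0, "dy": 0, "dz": 0, "wx": 0, "wy": 0, "wz": 0}, {"dx": 0, "dy": 0, "dz": 0, "wx": 0, "wy": 0, "wz": 0}, {"dx": 0, "dy": 0, "dz": 0, "wx": 0, "wy": 0, "wz": 0}, {"dx": 0, "dy": 0, "dz": 0, "wx": 0, "wy": 0, "wz": 0}])

```text
clock: 19.85
tool_pos: [0.6205, 0.2826, 0.3093]
eef_rot: [0.704, -0.08, 0.077, -0.702]
contact_force: [-0.3, 0.6, -0.1]
opening: 0.363
```

Run:
```python
from h import *
s=r.get_state();print(s["tool_pos"],s["opening"]*88)
i=r.snapshot("side");crop("side",180,90,100,100,7,"s11",i)
go((.6213,.2825,.27,-13))
```

```text
[0.6204812  0.2825565  0.30926107] 31.918017419384327
d [0.0009 0.0393 0.0002] w [ 0.005  0.004 -0.005]
```

View pics/s11.png

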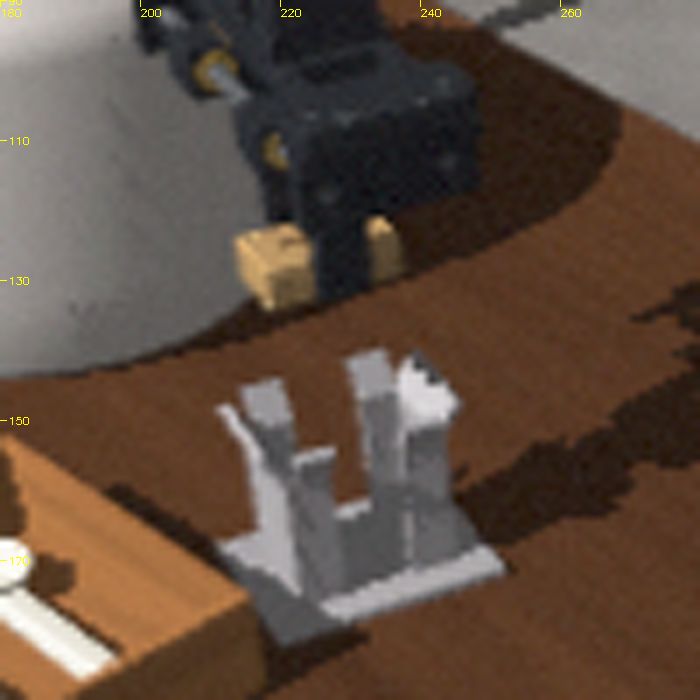

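Run:
```python
from h import *
def P(o,ps,l): return np.round((proj("side",Ro.from_euler('z',ps,degrees=True).as_matrix()@np.array(l)/1000+o)-[180,90])*7)
o=np.array([.6205,.2826,.149])
for l in [(-28,16,9),(-28,-16,9),(-28,16,-9),(-28,-16,-9),(28,-16,9),(28,-16,-9)]: print(l,P(o,-13,l))
o=np.array([.6213,.2823,0])
for l in [(31,32,80),(15,32,80),(-15,32,80),(-31,32,80),(31,-18.5,66),(15,-18.5,66),(-15,-18.5,66),(-31,-18.5,66)]: print(l,P(o,-13,l))
```

```text
(-28, 16, 9) [231. 228.]
(-28, -16, 9) [261. 265.]
(-28, 16, -9) [237. 269.]
(-28, -16, -9) [267. 306.]
(28, -16, 9) [398. 227.]
(28, -16, -9) [402. 268.]
(31, 32, 80) [378. 342.]
(15, 32, 80) [342. 352.]
(-15, 32, 80) [274. 372.]
(-31, 32, 80) [237. 382.]
(31, -18.5, 66) [430. 429.]
(15, -18.5, 66) [394. 440.]
(-15, -18.5, 66) [325. 461.]
(-31, -18.5, 66) [287. 472.]
```

Run:
```python
from h import *
go((.6222,.2820,.255,-13),(.6222,.2820,.215,-13))
```

```text
d [ 0.002   0.0543 -0.0001] w [ 0.005  0.004 -0.005]
d [0.   0.04 0.  ] w [0. 0. 0.]
```

arm_command(deltas=[{"dx": 0.002, "dy": 0.015, "dz": 0, "wx": 0.005, "wy": 0.004, "wz": -0.005}, {"dx": 0.002, "dy": 0.03, "dz": 0, "wx": 0.005, "wy": 0.004, "wz": -0.005}, {"dx": 0.002, "dy": 0.045, "dz": 0, "wx": 0.005, "wy": 0.004, "wz": -0.005}, {"dx": 0.002, "dy": 0.054, "dz": 0, "wx": 0.005, "wy": 0.004, "wz": -0.005}, {"dx": 0.002, "dy": 0.054, "dz": 0, "wx": 0.005, "wy": 0.004, "wz": -0.005}])

```text
clock: 20.4
tool_pos: [0.6216, 0.2819, 0.253]
eef_rot: [0.703, -0.081, 0.079, -0.702]
contact_force: [0.2, 0.3, 0.2]
opening: 0.357
```

arm_command(deltas=[{"dx": 0, "dy": 0.008, "dz": 0, "wx": 0, "wy": 0, "wz": 0}, {"dx": 0, "dy": 0.016, "dz": 0, "wx": 0, "wy": 0, "wz": 0}, {"dx": 0, "dy": 0.024, "dz": 0, "wx": 0, "wy": 0, "wz": 0}, {"dx": 0, "dy": 0.032, "dz": 0, "wx": 0, "wy": 0, "wz": 0}, {"dx": 0, "dy": 0.04, "dz": 0, "wx": 0, "wy": 0, "wz": 0}])

```text
clock: 20.9
tool_pos: [0.6223, 0.2822, 0.2144]
eef_rot: [-0.702, 0.08, -0.08, 0.703]
contact_force: [-0.6, -1.2, -0.5]
opening: 0.354
```

Run:
```python
from h import *
s=r.get_state();print(s["tool_pos"],s["contact_force"],s["moment"],s["opening"]*88)
i=r.snapshot("side");crop("side",180,90,100,100,7,"s12",i)
```

```text
[0.62228622 0.28217269 0.21444993] [-0.63113389 -1.16529189 -0.5394812 ] [ 0.02103181 -0.04434239  0.00286278] 31.18614623928068
```

View pics/s12.png

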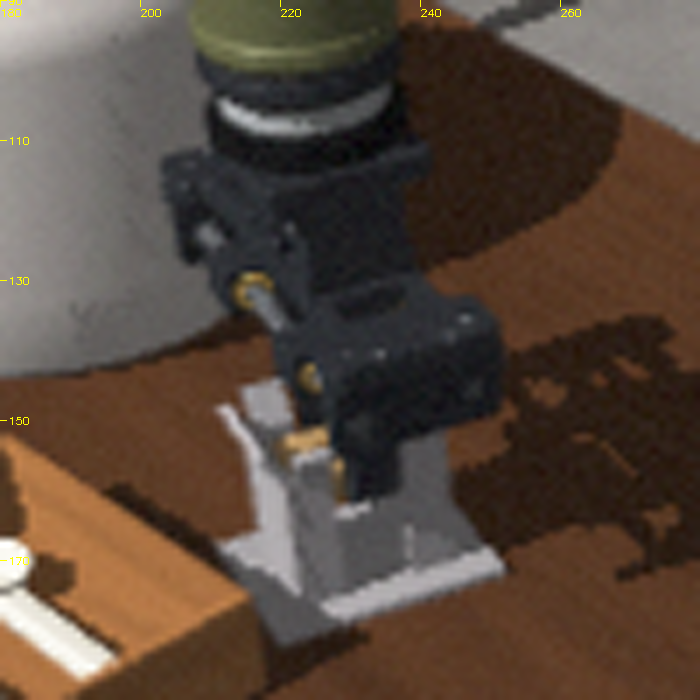

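arm_command(deltas=[{"dx": 0, "dy": 0.005, "dz": 0, "wx": 0, "wy": 0, "wz": 0}, {"dx": 0, "dy": 0.01, "dz": 0, "wx": 0, "wy": 0, "wz": 0}, {"dx": 0, "dy": 0.015, "dz": 0, "wx": 0, "wy": 0, "wz": 0}, {"dx": 0, "dy": 0.02, "dz": 0, "wx": 0, "wy": 0, "wz": 0}, {"dx": 0, "dy": 0.02, "dz": 0, "wx": 0, "wy": 0, "wz": 0}])

```text
clock: 21.45
tool_pos: [0.622, 0.282, 0.1943]
eef_rot: [0.703, -0.08, 0.08, -0.702]
contact_force: [-0.8, -0.3, -0.7]
opening: 0.357
```

arm_command(deltas=[{"dx": 0, "dy": 0, "dz": 0, "wx": 0, "wy": 0, "wz": 0}, {"dx": 0, "dy": 0, "dz": 0, "wx": 0, "wy": 0, "wz": 0}, {"dx": 0, "dy": 0, "dz": 0, "wx": 0, "wy": 0, "wz": 0}, {"dx": 0, "dy": 0, "dz": 0, "wx": 0, "wy": 0, "wz": 0}, {"dx": 0, "dy": -0.02, "dz": 0, "wx": 0, "wy": 0, "wz": 0}], claw=0.2)

```text
clock: 21.95
tool_pos: [0.6212, 0.2815, 0.213]
eef_rot: [0.704, -0.081, 0.079, -0.702]
contact_force: [0.0, -0.6, -0.1]
opening: 0.598
```

arm_command(deltas=[{"dx": 0, "dy": -0.03, "dz": 0, "wx": 0, "wy": 0, "wz": 0}, {"dx": 0, "dy": -0.07, "dz": 0, "wx": 0, "wy": 0, "wz": 0}, {"dx": 0, "dy": -0.11, "dz": 0, "wx": 0, "wy": 0, "wz": 0}, {"dx": 0, "dy": -0.11, "dz": 0, "wx": 0, "wy": 0, "wz": 0}, {"dx": 0, "dy": -0.11, "dz": 0, "wx": 0, "wy": 0, "wz": 0}])

```text
clock: 22.45
tool_pos: [0.6225, 0.2822, 0.3264]
eef_rot: [-0.702, 0.079, -0.081, 0.703]
contact_force: [0.0, 0.1, -0.1]
opening: 0.603
```

Run:
```python
from h import *
s=r.get_state();print(s["tool_pos"],s["contact_force"],s["moment"],s["opening"]*88)
i=r.snapshot("side");crop("side",180,90,100,100,7,"s13",i)
i=r.snapshot("top");cv2.imwrite("pics/t12.png",i[:,:,::-1])
go((.66,.10,.32,-15),(.7104,-.0798,.26,-16.5))
```

```text
[0.62245177 0.28224671 0.326373  ] [ 0.00639961  0.11122816 -0.10796471] [-0.06464664  0.03441724 -0.04019127] 53.08180081987878
d [ 0.078   0.0042 -0.1685] w [ 0.002  0.045 -0.002]
d [ 0.0952  0.06   -0.1606] w [0.    0.033 0.   ]
```

View pics/s13.png

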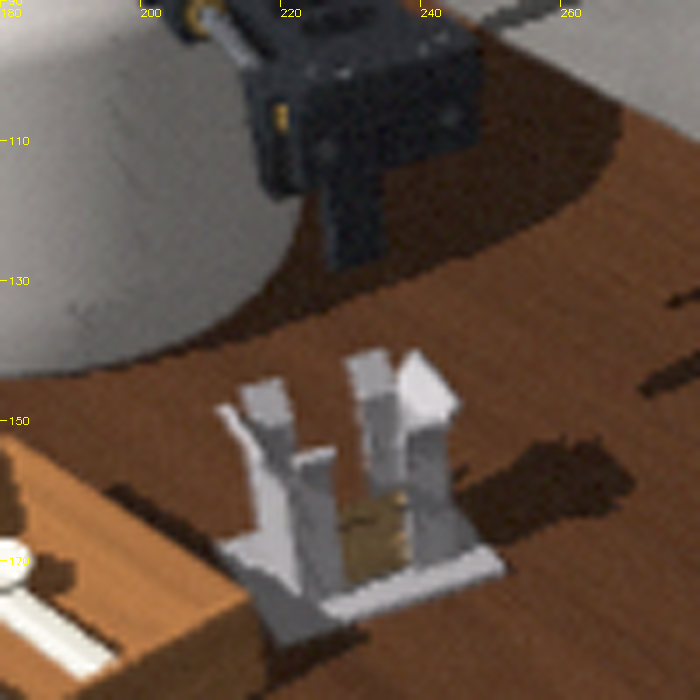

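View pics/t12.png

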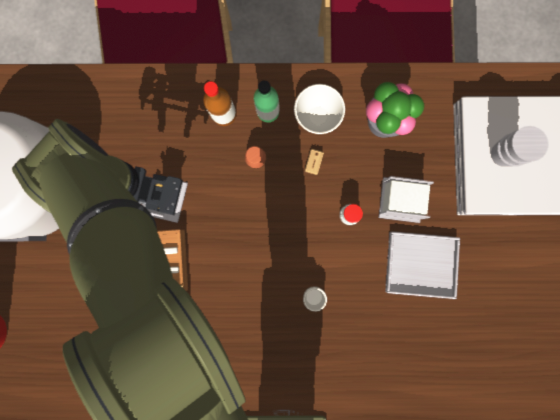

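arm_command(deltas=[{"dx": 0.078, "dy": 0.004, "dz": -0.168, "wx": 0, "wy": 0.045, "wz": 0}, {"dx": 0.078, "dy": 0.004, "dz": -0.168, "wx": 0, "wy": 0.045, "wz": 0}, {"dx": 0.078, "dy": 0.004, "dz": -0.168, "wx": 0, "wy": 0.045, "wz": 0}, {"dx": 0.078, "dy": 0.004, "dz": -0.168, "wx": 0, "wy": 0.045, "wz": 0}, {"dx": 0.078, "dy": 0.004, "dz": -0.168, "wx": 0, "wy": 0.045, "wz": 0}])

```text
clock: 23.05
tool_pos: [0.6616, 0.0922, 0.3184]
eef_rot: [0.703, -0.097, 0.095, -0.698]
contact_force: [-0.2, -0.4, 0.2]
opening: 0.602
```

arm_command(deltas=[{"dx": 0.03, "dy": 0, "dz": -0.05, "wx": 0, "wy": 0.033, "wz": 0}, {"dx": 0.06, "dy": 0, "dz": -0.1, "wx": 0, "wy": 0.033, "wz": 0}, {"dx": 0.095, "dy": 0.01, "dz": -0.15, "wx": 0, "wy": 0.033, "wz": 0}, {"dx": 0.095, "dy": 0.04, "dz": -0.16, "wx": 0, "wy": 0.033, "wz": 0}, {"dx": 0.095, "dy": 0.06, "dz": -0.16, "wx": 0, "wy": 0.033, "wz": 0}])

```text
clock: 23.55
tool_pos: [0.7103, -0.0866, 0.257]
eef_rot: [0.702, -0.106, 0.104, -0.697]
contact_force: [-1.2, -0.3, -0.9]
opening: 0.599
```

Run:
```python
from h import *
i=r.snapshot("side");crop("side",230,110,180,140,4,"s14",i)
s=r.get_state();print(s["tool_pos"],s["q"])
go((.7104,-.0798,.17,-16.5))
```

```text
[ 0.70865318 -0.08244859  0.2536737 ] [ 0.27031897  1.02084058 -0.47342598  1.35589564  0.52285325  0.89933154
  0.93815005]
d [0.0016 0.0836 0.0035] w [ 0.006 -0.006 -0.011]
```

View pics/s14.png

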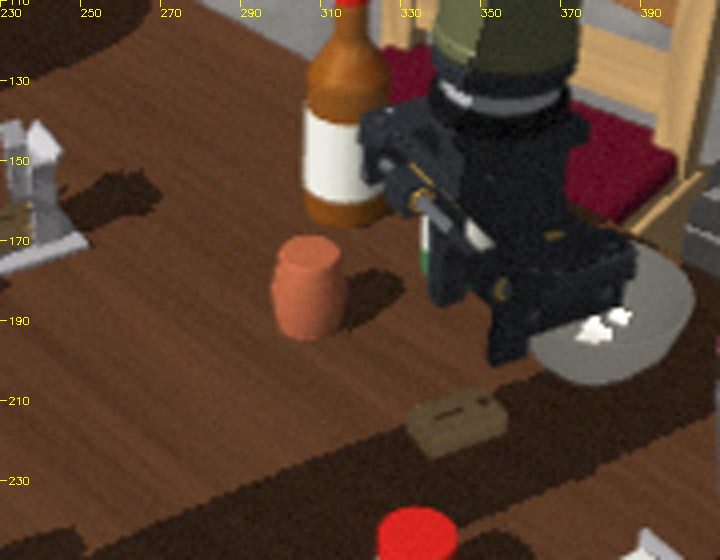

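arm_command(deltas=[{"dx": 0.001, "dy": 0.015, "dz": 0.002, "wx": 0.006, "wy": -0.006, "wz": -0.008}, {"dx": 0.001, "dy": 0.03, "dz": 0.002, "wx": 0.006, "wy": -0.006, "wz": -0.008}, {"dx": 0.001, "dy": 0.03, "dz": 0.002, "wx": 0.006, "wy": -0.006, "wz": -0.008}, {"dx": 0.001, "dy": 0.03, "dz": 0.002, "wx": 0.006, "wy": -0.006, "wz": -0.008}, {"dx": 0.001, "dy": 0.03, "dz": 0.002, "wx": 0.006, "wy": -0.006, "wz": -0.008}])

```text
clock: 24.1
tool_pos: [0.7128, -0.0759, 0.2321]
eef_rot: [-0.698, 0.097, -0.103, 0.702]
contact_force: [0.0, -0.1, -0.2]
opening: 0.602
```

Run:
```python
from h import *
go((.7104,-.0798,.17,-16.5))
```

```text
d [-0.0017  0.0621 -0.0048] w [-0.007  0.007  0.01 ]
```

arm_command(deltas=[{"dx": -0.002, "dy": 0.015, "dz": -0.004, "wx": -0.005, "wy": 0.006, "wz": 0.007}, {"dx": -0.002, "dy": 0.03, "dz": -0.004, "wx": -0.005, "wy": 0.006, "wz": 0.007}, {"dx": -0.002, "dy": 0.045, "dz": -0.004, "wx": -0.005, "wy": 0.006, "wz": 0.007}, {"dx": -0.002, "dy": 0.061, "dz": -0.004, "wx": -0.005, "wy": 0.006, "wz": 0.007}, {"dx": -0.002, "dy": 0.061, "dz": -0.004, "wx": -0.005, "wy": 0.006, "wz": 0.007}])

```text
clock: 24.6
tool_pos: [0.7095, -0.0796, 0.1677]
eef_rot: [-0.699, 0.102, -0.101, 0.7]
contact_force: [0.4, -0.2, 0.7]
opening: 0.6
```

Run:
```python
from h import *
go((.7104,-.0798,.17,-16.5))
```

```text
d [ 0.0009 -0.0023  0.0001] w [-0.001 -0.    -0.001]
```

arm_command(deltas=[{"dx": 0.001, "dy": 0, "dz": 0, "wx": 0, "wy": 0, "wz": 0}, {"dx": 0.001, "dy": 0, "dz": 0, "wx": 0, "wy": 0, "wz": 0}, {"dx": 0.001, "dy": 0, "dz": 0, "wx": 0, "wy": 0, "wz": 0}, {"dx": 0.001, "dy": 0, "dz": 0, "wx": 0, "wy": 0, "wz": 0}, {"dx": 0.001, "dy": 0, "dz": 0, "wx": 0, "wy": 0, "wz": 0}], claw=-1)

```text
clock: 25.1
tool_pos: [0.7107, -0.0799, 0.1701]
eef_rot: [-0.699, 0.101, -0.102, 0.7]
contact_force: [-0.0, 0.7, -1.2]
opening: 0.359
```

Run:
```python
from h import *
s=r.get_state();print(s["tool_pos"],s["opening"]*88); go((.7104,-.0798,.17,-16.5))
```

```text
[ 0.7106893  -0.0799169   0.17007373] 31.612269321608004
d [-0.0003  0.0001  0.    ] w [-0.001 -0.     0.001]
```

arm_command(deltas=[{"dx": 0, "dy": -0.02, "dz": 0, "wx": 0, "wy": 0, "wz": 0}, {"dx": 0, "dy": -0.04, "dz": 0, "wx": 0, "wy": 0, "wz": 0}, {"dx": 0, "dy": -0.07, "dz": 0, "wx": 0, "wy": 0, "wz": 0}, {"dx": 0, "dy": -0.1, "dz": 0, "wx": 0, "wy": 0, "wz": 0}, {"dx": 0, "dy": -0.14, "dz": 0, "wx": 0, "wy": 0, "wz": 0}])

```text
clock: 25.6
tool_pos: [0.7102, -0.0801, 0.3125]
eef_rot: [-0.699, 0.101, -0.102, 0.7]
contact_force: [1.0, -0.1, -0.5]
opening: 0.361
```

Run:
```python
from h import *
s=r.get_state();print(s["tool_pos"],s["opening"]*88)
i=r.snapshot("side");crop("side",250,90,160,130,5,"s15",i)
go((.66,.1,.31,-15),(.6222,.2820,.31,-13))
```

```text
[ 0.71015671 -0.08006508  0.31249538] 31.766189435903573
d [-0.1018  0.0106  0.1571] w [-0.007 -0.034  0.017]
d [-0.0836  0.      0.166 ] w [ 0.    -0.044  0.   ]
```

View pics/s15.png

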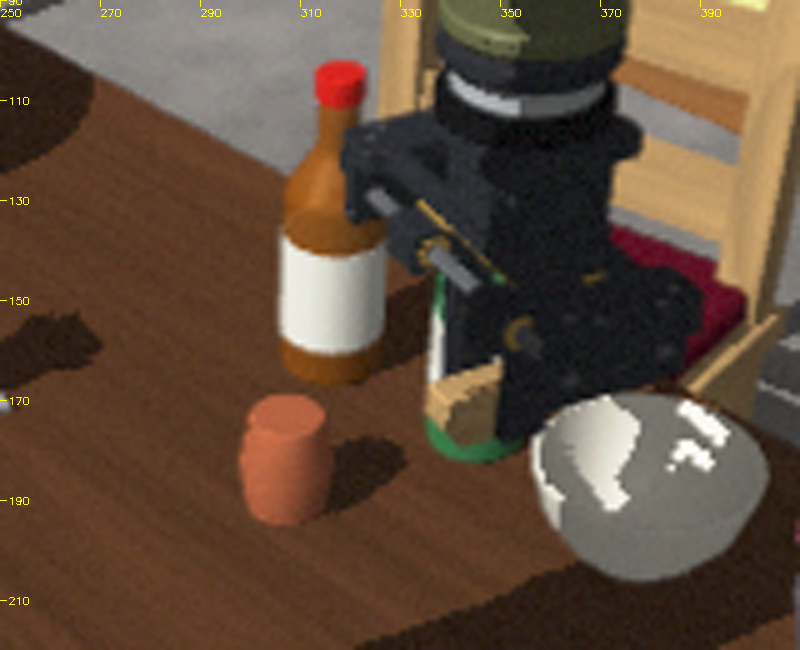

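arm_command(deltas=[{"dx": -0.102, "dy": 0, "dz": 0.157, "wx": 0, "wy": -0.034, "wz": 0}, {"dx": -0.102, "dy": 0, "dz": 0.157, "wx": 0, "wy": -0.034, "wz": 0}, {"dx": -0.102, "dy": 0, "dz": 0.157, "wx": 0, "wy": -0.034, "wz": 0}, {"dx": -0.102, "dy": 0, "dz": 0.157, "wx": 0, "wy": -0.034, "wz": 0}, {"dx": -0.102, "dy": 0, "dz": 0.157, "wx": 0, "wy": -0.034, "wz": 0}])

```text
clock: 26.15
tool_pos: [0.6552, 0.1082, 0.3132]
eef_rot: [-0.699, 0.088, -0.089, 0.705]
contact_force: [0.2, 0.8, 0.3]
opening: 0.362
```

arm_command(deltas=[{"dx": -0.025, "dy": 0, "dz": 0.05, "wx": 0, "wy": -0.044, "wz": 0}, {"dx": -0.05, "dy": 0, "dz": 0.1, "wx": 0, "wy": -0.044, "wz": 0}, {"dx": -0.075, "dy": 0, "dz": 0.15, "wx": 0, "wy": -0.044, "wz": 0}, {"dx": -0.084, "dy": 0, "dz": 0.166, "wx": 0, "wy": -0.044, "wz": 0}, {"dx": -0.084, "dy": 0, "dz": 0.166, "wx": 0, "wy": -0.044, "wz": 0}])

```text
clock: 26.65
tool_pos: [0.6164, 0.2892, 0.3128]
eef_rot: [-0.7, 0.076, -0.077, 0.706]
contact_force: [-1.4, 0.7, 0.3]
opening: 0.357
```

arm_command(deltas=[{"dx": 0, "dy": 0.01, "dz": 0, "wx": 0, "wy": 0, "wz": 0}, {"dx": 0, "dy": 0.02, "dz": 0, "wx": 0, "wy": 0, "wz": 0}, {"dx": 0, "dy": 0.02, "dz": 0, "wx": 0, "wy": 0, "wz": 0}, {"dx": 0, "dy": 0.02, "dz": 0, "wx": 0, "wy": 0, "wz": 0}, {"dx": 0, "dy": 0.02, "dz": 0, "wx": 0, "wy": 0, "wz": 0}])

```text
clock: 27.15
tool_pos: [0.6196, 0.2807, 0.2903]
eef_rot: [-0.702, 0.08, -0.081, 0.703]
contact_force: [-0.3, 0.2, 0.3]
opening: 0.358
```

Run:
```python
from h import *
s=r.get_state();print(s["tool_pos"],s["qd"])
go((.6222,.2820,.25,-13))
```

```text
[0.61960151 0.28067533 0.29031118] [-0.00594428 -0.00385427 -0.00597637 -0.00363623  0.0005673  -0.00038304
 -0.00120525]
d [0.0022 0.0403 0.0018] w [-0.001 -0.002  0.002]
```

arm_command(deltas=[{"dx": 0.002, "dy": 0.01, "dz": 0.002, "wx": 0, "wy": 0, "wz": 0}, {"dx": 0.002, "dy": 0.02, "dz": 0.002, "wx": 0, "wy": 0, "wz": 0}, {"dx": 0.002, "dy": 0.03, "dz": 0.002, "wx": 0, "wy": 0, "wz": 0}, {"dx": 0.002, "dy": 0.03, "dz": 0.002, "wx": 0, "wy": 0, "wz": 0}, {"dx": 0.002, "dy": 0.03, "dz": 0.002, "wx": 0, "wy": 0, "wz": 0}])

```text
clock: 27.65
tool_pos: [0.6214, 0.2831, 0.2596]
eef_rot: [-0.702, 0.08, -0.08, 0.703]
contact_force: [-0.7, 0.1, 0.6]
opening: 0.358
```

Run:
```python
from h import *
i=r.snapshot("side");crop("side",180,90,100,100,7,"s16",i)
go((.6222,.2820,.21,-13))
```

```text
d [ 0.0009  0.0501 -0.0011] w [-0.001  0.     0.001]
```

View pics/s16.png

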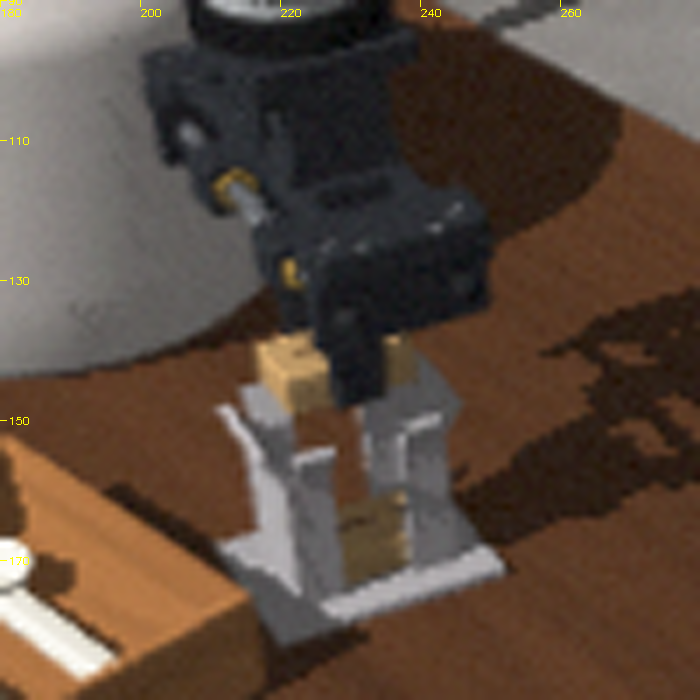

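arm_command(deltas=[{"dx": 0.001, "dy": 0.01, "dz": -0.001, "wx": 0, "wy": 0, "wz": 0}, {"dx": 0.001, "dy": 0.02, "dz": -0.001, "wx": 0, "wy": 0, "wz": 0}, {"dx": 0.001, "dy": 0.03, "dz": -0.001, "wx": 0, "wy": 0, "wz": 0}, {"dx": 0.001, "dy": 0.042, "dz": -0.001, "wx": 0, "wy": 0, "wz": 0}, {"dx": 0.001, "dy": 0.055, "dz": -0.001, "wx": 0, "wy": 0, "wz": 0}])

```text
clock: 28.2
tool_pos: [0.6223, 0.2819, 0.204]
eef_rot: [-0.702, 0.08, -0.08, 0.703]
contact_force: [-0.3, -0.4, -0.6]
opening: 0.36
```

arm_command(deltas=[{"dx": 0, "dy": 0, "dz": 0, "wx": 0, "wy": 0, "wz": 0}, {"dx": 0, "dy": 0, "dz": 0, "wx": 0, "wy": 0, "wz": 0}, {"dx": 0, "dy": 0, "dz": 0, "wx": 0, "wy": 0, "wz": 0}, {"dx": 0, "dy": 0, "dz": 0, "wx": 0, "wy": 0, "wz": 0}, {"dx": 0, "dy": -0.02, "dz": 0, "wx": 0, "wy": 0, "wz": 0}], claw=0.2)

```text
clock: 28.7
tool_pos: [0.6215, 0.2812, 0.2235]
eef_rot: [0.703, -0.081, 0.079, -0.702]
contact_force: [-1.3, 0.0, 0.5]
opening: 0.597
```

arm_command(deltas=[{"dx": 0, "dy": -0.03, "dz": 0, "wx": 0, "wy": 0, "wz": 0}, {"dx": 0, "dy": -0.07, "dz": 0, "wx": 0, "wy": 0, "wz": 0}, {"dx": 0, "dy": -0.1, "dz": 0, "wx": 0, "wy": 0, "wz": 0}, {"dx": 0, "dy": -0.1, "dz": 0, "wx": 0, "wy": 0, "wz": 0}, {"dx": 0, "dy": -0.1, "dz": 0, "wx": 0, "wy": 0, "wz": 0}])

```text
clock: 29.2
tool_pos: [0.6223, 0.2818, 0.3262]
eef_rot: [-0.702, 0.079, -0.081, 0.703]
contact_force: [-0.4, -0.3, -0.1]
opening: 0.598
```

Run:
```python
from h import *
s=r.get_state();print(s["tool_pos"],s["contact_force"],s["opening"]*88)
i=r.snapshot("side");crop("side",180,90,100,100,7,"s17",i)
i=r.snapshot("top");crop("top",260,250,100,100,6,"t13",i)
```

```text
[0.62231052 0.28181326 0.32624085] [-0.35971641 -0.26694644 -0.09879014] 52.61681783976149
```

View pics/s17.png

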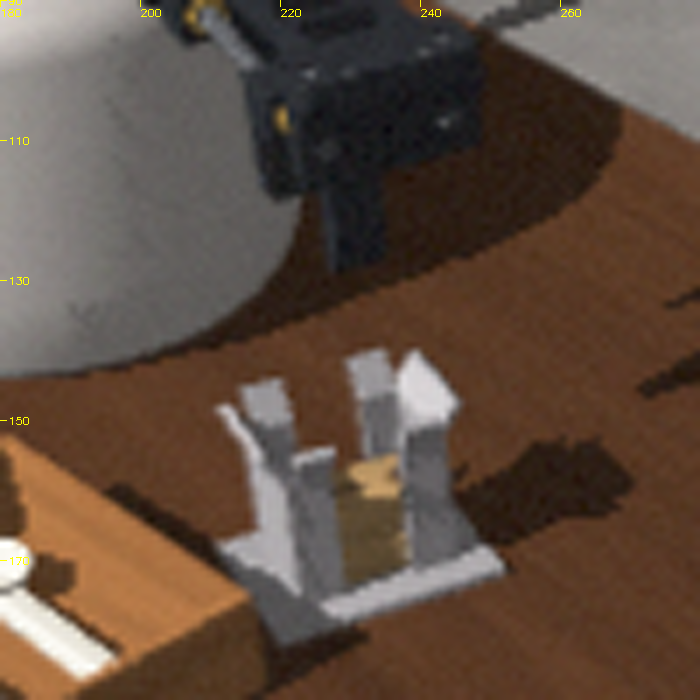

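View pics/t13.png

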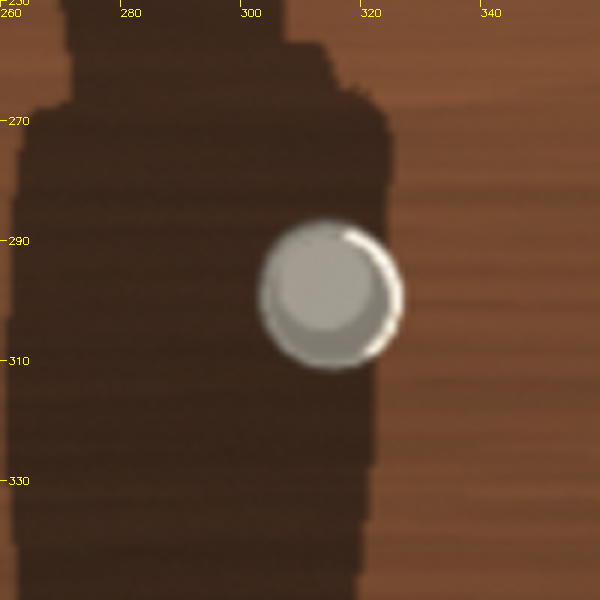

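Run:
```python
from h import *
c=ray("top",315.2,299.2,.05);print(c,np.hypot(*c[:2]))
go((.50,.12,.34,-15),(c[0],c[1],.30,-20),(c[0],c[1],.25,-20),(c[0],c[1],.175,-20))
```

```text
[ 0.38398467 -0.07668403  0.05      ] 0.3915669339242559
d [-0.0825 -0.0157 -0.1847] w [ 0.001  0.045 -0.   ]
d [-0.0612  0.04   -0.22  ] w [0.    0.111 0.   ]
d [0.   0.05 0.  ] w [0. 0. 0.]
d [0.    0.075 0.   ] w [0. 0. 0.]
```

arm_command(deltas=[{"dx": -0.082, "dy": -0.016, "dz": -0.185, "wx": 0, "wy": 0.045, "wz": 0}, {"dx": -0.082, "dy": -0.016, "dz": -0.185, "wx": 0, "wy": 0.045, "wz": 0}, {"dx": -0.082, "dy": -0.016, "dz": -0.185, "wx": 0, "wy": 0.045, "wz": 0}, {"dx": -0.082, "dy": -0.016, "dz": -0.185, "wx": 0, "wy": 0.045, "wz": 0}, {"dx": -0.082, "dy": -0.016, "dz": -0.185, "wx": 0, "wy": 0.045, "wz": 0}], claw=1)

```text
clock: 29.8
tool_pos: [0.4964, 0.1136, 0.3394]
eef_rot: [0.704, -0.097, 0.092, -0.698]
contact_force: [0.5, 0.2, -0.2]
opening: 0.994
```

arm_command(deltas=[{"dx": -0.061, "dy": 0.02, "dz": -0.22, "wx": 0, "wy": 0.11, "wz": 0}, {"dx": -0.061, "dy": 0.02, "dz": -0.22, "wx": 0, "wy": 0.11, "wz": 0}, {"dx": -0.061, "dy": 0.02, "dz": -0.22, "wx": 0, "wy": 0.11, "wz": 0}, {"dx": -0.061, "dy": 0.03, "dz": -0.22, "wx": 0, "wy": 0.11, "wz": 0}, {"dx": -0.061, "dy": 0.04, "dz": -0.22, "wx": 0, "wy": 0.11, "wz": 0}])

```text
clock: 30.3
tool_pos: [0.3826, -0.0794, 0.3002]
eef_rot: [0.696, -0.124, 0.123, -0.696]
contact_force: [0.6, -0.7, -0.8]
opening: 1.003
```

arm_command(deltas=[{"dx": 0, "dy": 0, "dz": 0, "wx": 0, "wy": 0, "wz": 0}, {"dx": 0, "dy": 0, "dz": 0, "wx": 0, "wy": 0, "wz": 0}, {"dx": 0, "dy": 0, "dz": 0, "wx": 0, "wy": 0, "wz": 0}, {"dx": 0, "dy": 0, "dz": 0, "wx": 0, "wy": 0, "wz": 0}, {"dx": 0, "dy": 0, "dz": 0, "wx": 0, "wy": 0, "wz": 0}])

```text
clock: 30.8
tool_pos: [0.3855, -0.0758, 0.3008]
eef_rot: [-0.696, 0.121, -0.123, 0.697]
contact_force: [0.3, -0.4, 0.8]
opening: 1.0
```

Run:
```python
from h import *
i=r.snapshot("side");cv2.imwrite("pics/s18.png",i[:,:,::-1])
i=r.snapshot("top");cv2.imwrite("pics/t14.png",i[:,:,::-1])
s=r.get_state();print(s["tool_pos"],s["q"],s["opening"])
go((.384,-.0767,.24,-20))
```

```text
[ 0.38517319 -0.07616018  0.30080976] [ 0.25593764  0.63790823 -0.27881946  2.33573976  0.73157068  0.24620143
  0.53717873] 1.00056445411327
d [-0.001   0.0608 -0.001 ] w [-0.002  0.002  0.002]
```

View pics/s18.png

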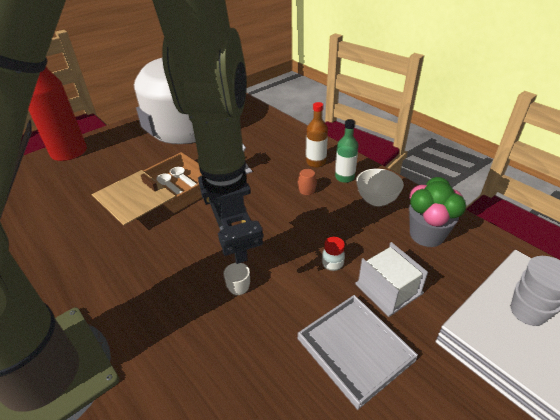

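View pics/t14.png

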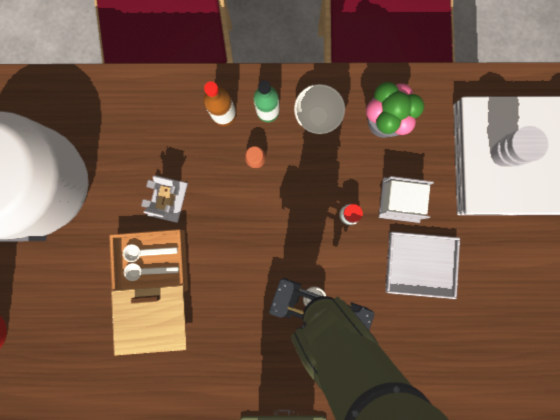

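arm_command(deltas=[{"dx": -0.001, "dy": 0.02, "dz": 0, "wx": 0, "wy": 0, "wz": 0}, {"dx": -0.001, "dy": 0.04, "dz": 0, "wx": 0, "wy": 0, "wz": 0}, {"dx": -0.001, "dy": 0.06, "dz": 0, "wx": 0, "wy": 0, "wz": 0}, {"dx": -0.001, "dy": 0.06, "dz": 0, "wx": 0, "wy": 0, "wz": 0}, {"dx": -0.001, "dy": 0.06, "dz": 0, "wx": 0, "wy": 0, "wz": 0}])

```text
clock: 31.4
tool_pos: [0.383, -0.0761, 0.243]
eef_rot: [0.698, -0.125, 0.118, -0.695]
contact_force: [-1.1, -1.0, -1.0]
opening: 0.998
```

Run:
```python
from h import *
s=r.get_state();print(s["q"])
i=r.snapshot("side");crop("side",180,190,120,120,6,"s19",i)
go((.384,-.0767,.173,-20))
```

```text
[ 0.20183863  0.77816581 -0.20208713  2.37571472  1.51714572  0.14387401
 -0.2362404 ]
d [0.0015 0.0694 0.0004] w [ 0.005  0.002 -0.011]
```

View pics/s19.png

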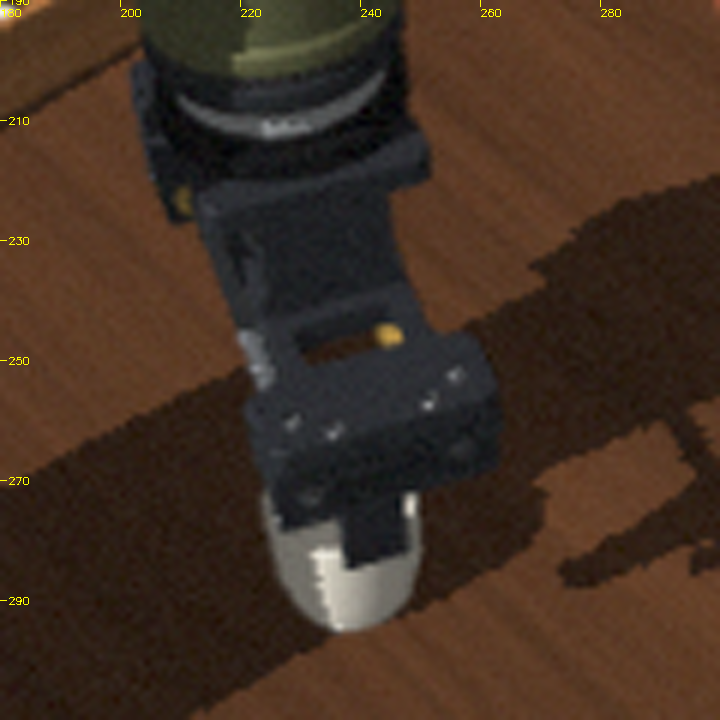

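arm_command(deltas=[{"dx": 0.001, "dy": 0.01, "dz": 0, "wx": 0.004, "wy": 0, "wz": -0.008}, {"dx": 0.001, "dy": 0.02, "dz": 0, "wx": 0.004, "wy": 0, "wz": -0.008}, {"dx": 0.001, "dy": 0.03, "dz": 0, "wx": 0.004, "wy": 0, "wz": -0.008}, {"dx": 0.001, "dy": 0.04, "dz": 0, "wx": 0.004, "wy": 0, "wz": -0.008}, {"dx": 0.001, "dy": 0.045, "dz": 0, "wx": 0.004, "wy": 0, "wz": -0.008}])

```text
clock: 31.95
tool_pos: [0.3831, -0.0771, 0.1977]
eef_rot: [0.697, -0.124, 0.121, -0.696]
contact_force: [0.5, 0.3, 0.6]
opening: 0.997
```

Run:
```python
from h import *
s=r.get_state();print(s["q"])
go((.384,-.0767,.173,-20))
```

```text
[ 0.33620294  0.91420988 -0.42051026  2.38105696  1.86579811  0.34483765
 -0.59181124]
d [0.0008 0.0247 0.0007] w [ 0.002  0.002 -0.006]
```

arm_command(deltas=[{"dx": 0.001, "dy": 0.01, "dz": 0, "wx": 0, "wy": 0, "wz": -0.004}, {"dx": 0.001, "dy": 0.018, "dz": 0, "wx": 0, "wy": 0, "wz": -0.004}, {"dx": 0.001, "dy": 0.024, "dz": 0, "wx": 0, "wy": 0, "wz": -0.004}, {"dx": 0.001, "dy": 0.024, "dz": 0, "wx": 0, "wy": 0, "wz": -0.004}, {"dx": 0.001, "dy": 0.024, "dz": 0, "wx": 0, "wy": 0, "wz": -0.004}])

```text
clock: 32.45
tool_pos: [0.3839, -0.0772, 0.1743]
eef_rot: [0.697, -0.122, 0.122, -0.696]
contact_force: [-0.0, -0.5, 0.0]
opening: 0.999
```

arm_command(deltas=[{"dx": 0, "dy": 0, "dz": 0, "wx": 0, "wy": 0, "wz": 0}, {"dx": 0, "dy": 0, "dz": 0, "wx": 0, "wy": 0, "wz": 0}, {"dx": 0, "dy": 0, "dz": 0, "wx": 0, "wy": 0, "wz": 0}, {"dx": 0, "dy": 0, "dz": 0, "wx": 0, "wy": 0, "wz": 0}, {"dx": 0, "dy": 0, "dz": 0, "wx": 0, "wy": 0, "wz": 0}], claw=-1, grip_force=15)

```text
clock: 32.95
tool_pos: [0.3841, -0.077, 0.1744]
eef_rot: [0.697, -0.122, 0.122, -0.696]
contact_force: [-0.1, 0.6, 3.6]
opening: 0.592
```

Run:
```python
from h import *
s=r.get_state();print(s["tool_pos"],s["opening"]*88,s["q"])
i=r.snapshot("side");crop("side",180,190,120,120,6,"s20",i)
go((.40,-.0767,.25,-20))
```

```text
[ 0.38414884 -0.07702119  0.17440901] 52.109834019907 [ 0.36970801  0.98361337 -0.47738531  2.37837234  1.94723064  0.42419537
 -0.66550674]
d [ 0.0148 -0.0756  0.0057] w [0.    0.003 0.   ]
```

View pics/s20.png

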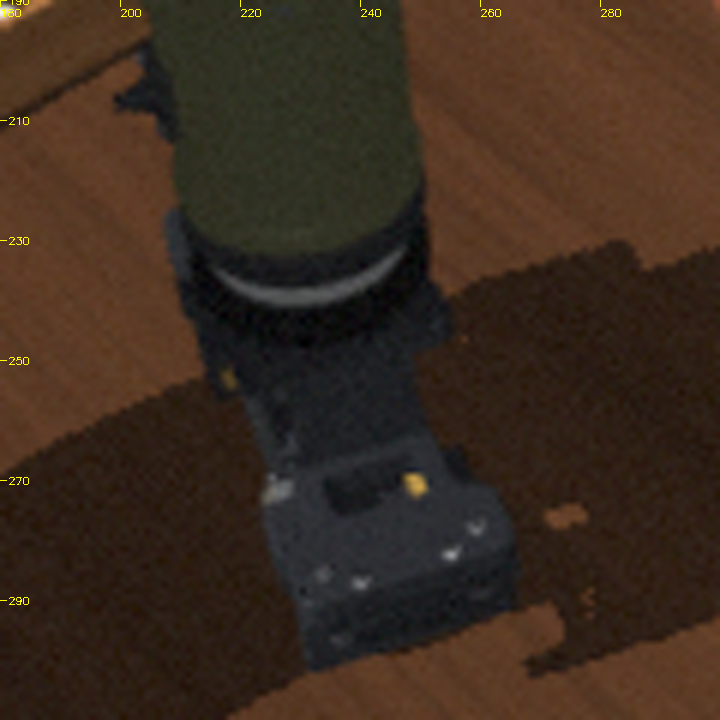

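arm_command(deltas=[{"dx": 0, "dy": -0.01, "dz": 0, "wx": 0, "wy": 0, "wz": 0}, {"dx": 0.003, "dy": -0.025, "dz": 0, "wx": 0, "wy": 0, "wz": 0}, {"dx": 0.006, "dy": -0.045, "dz": 0.002, "wx": 0, "wy": 0, "wz": 0}, {"dx": 0.01, "dy": -0.06, "dz": 0.004, "wx": 0, "wy": 0, "wz": 0}, {"dx": 0.015, "dy": -0.075, "dz": 0.006, "wx": 0, "wy": 0, "wz": 0}])

```text
clock: 33.5
tool_pos: [0.3998, -0.0779, 0.2444]
eef_rot: [0.7, -0.119, 0.125, -0.693]
contact_force: [0.7, 0.1, -1.2]
opening: 0.593
```

arm_command(deltas=[{"dx": 0.01, "dy": -0.005, "dz": 0, "wx": 0, "wy": 0, "wz": 0}, {"dx": 0.02, "dy": -0.01, "dz": 0, "wx": 0, "wy": 0, "wz": 0}, {"dx": 0.03, "dy": -0.015, "dz": 0, "wx": 0, "wy": 0, "wz": 0}, {"dx": 0.04, "dy": -0.02, "dz": 0, "wx": 0, "wy": 0, "wz": 0}, {"dx": 0.045, "dy": -0.02, "dz": 0, "wx": 0, "wy": 0, "wz": 0}])

```text
clock: 34.0
tool_pos: [0.4421, -0.0931, 0.264]
eef_rot: [0.697, -0.12, 0.125, -0.695]
contact_force: [0.4, 0.6, -0.9]
opening: 0.591
```

Run:
```python
from h import *
s=r.get_state();print(s["tool_pos"],s["opening"]*88,s["q"])
i=r.snapshot("side");crop("side",180,160,130,130,6,"s21",i)
go((.46,-.21,.27,-17),(.452,-.335,.27,-15),(.452,-.335,.20,-15))
```

```text
[ 0.44209428 -0.09305495  0.26402704] 52.04903684238564 [ 0.394682    0.77224215 -0.46910434  2.18768629  0.9719894   0.39618442
  0.33609212]
d [ 0.0565 -0.0057 -0.1037] w [ 0.002 -0.067  0.01 ]
d [ 0.0289  0.     -0.1219] w [ 0.    -0.044  0.   ]
d [ 0.    0.07 -0.  ] w [0. 0. 0.]
```

View pics/s21.png

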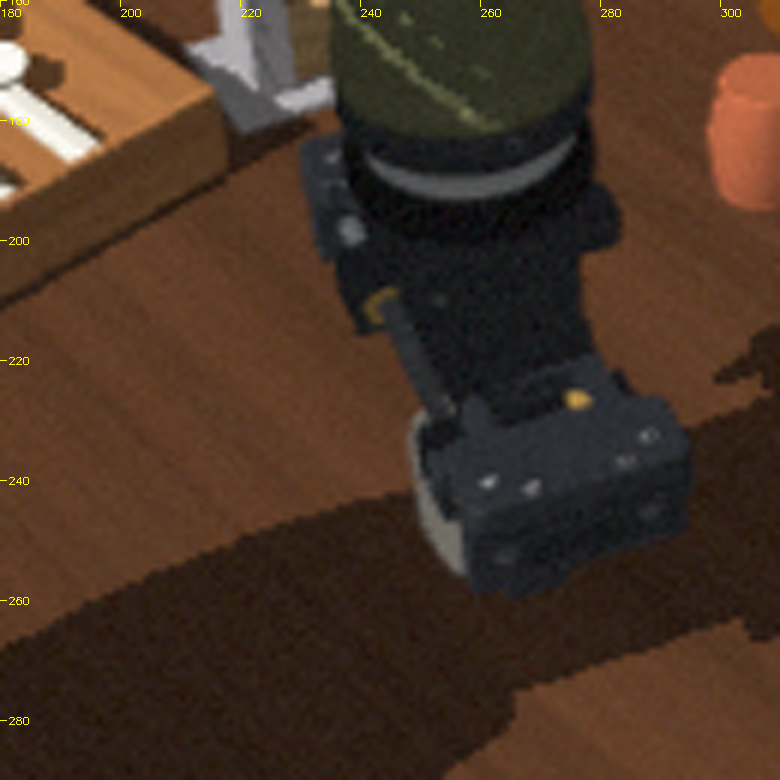

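arm_command(deltas=[{"dx": 0.02, "dy": 0, "dz": -0.03, "wx": 0, "wy": -0.067, "wz": 0.005}, {"dx": 0.04, "dy": 0, "dz": -0.06, "wx": 0, "wy": -0.067, "wz": 0.005}, {"dx": 0.056, "dy": -0.005, "dz": -0.09, "wx": 0, "wy": -0.067, "wz": 0.005}, {"dx": 0.056, "dy": -0.005, "dz": -0.104, "wx": 0, "wy": -0.067, "wz": 0.005}, {"dx": 0.056, "dy": -0.005, "dz": -0.104, "wx": 0, "wy": -0.067, "wz": 0.005}])

```text
clock: 34.55
tool_pos: [0.4569, -0.2112, 0.2684]
eef_rot: [0.701, -0.106, 0.105, -0.698]
contact_force: [-0.1, 0.3, -0.9]
opening: 0.588
```

arm_command(deltas=[{"dx": 0.01, "dy": 0, "dz": -0.03, "wx": 0, "wy": -0.044, "wz": 0}, {"dx": 0.02, "dy": 0, "dz": -0.06, "wx": 0, "wy": -0.044, "wz": 0}, {"dx": 0.029, "dy": 0, "dz": -0.09, "wx": 0, "wy": -0.044, "wz": 0}, {"dx": 0.029, "dy": 0, "dz": -0.115, "wx": 0, "wy": -0.044, "wz": 0}, {"dx": 0.029, "dy": 0, "dz": -0.122, "wx": 0, "wy": -0.044, "wz": 0}])

```text
clock: 35.05
tool_pos: [0.4498, -0.3353, 0.2688]
eef_rot: [0.702, -0.093, 0.093, -0.7]
contact_force: [0.1, 0.6, -0.8]
opening: 0.596
```

arm_command(deltas=[{"dx": 0, "dy": 0.01, "dz": 0, "wx": 0, "wy": 0, "wz": 0}, {"dx": 0, "dy": 0.02, "dz": 0, "wx": 0, "wy": 0, "wz": 0}, {"dx": 0, "dy": 0.03, "dz": 0, "wx": 0, "wy": 0, "wz": 0}, {"dx": 0, "dy": 0.03, "dz": 0, "wx": 0, "wy": 0, "wz": 0}, {"dx": 0, "dy": 0.03, "dz": 0, "wx": 0, "wy": 0, "wz": 0}])

```text
clock: 35.55
tool_pos: [0.4512, -0.3337, 0.2392]
eef_rot: [0.702, -0.091, 0.092, -0.701]
contact_force: [0.1, -0.1, -0.9]
opening: 0.593
```

Run:
```python
from h import *
s=r.get_state();print(s["tool_pos"],s["opening"]*88,s["q"])
i=r.snapshot("side");crop("side",280,220,160,140,5,"s22",i)
go((.452,-.335,.182,-15))
```

```text
[ 0.45120398 -0.33365053  0.23921578] 52.20586682256102 [ 0.91146319  0.92475558 -0.6256687   1.8684794   0.88458485  0.6508223
  1.04270483]
d [ 0.0008  0.0576 -0.0007] w [0.002 0.002 0.003]
```

View pics/s22.png

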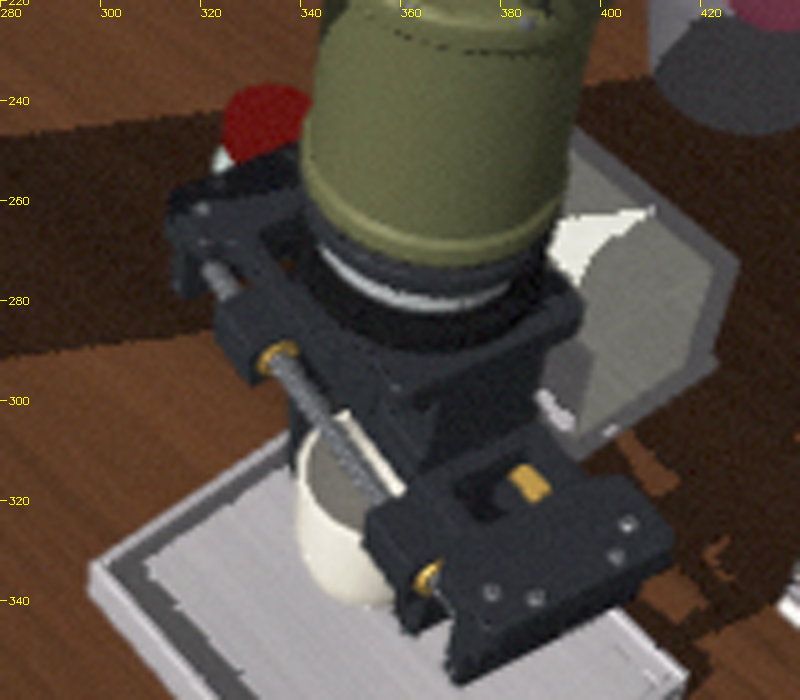

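arm_command(deltas=[{"dx": 0.001, "dy": 0.015, "dz": 0, "wx": 0, "wy": 0, "wz": 0}, {"dx": 0.001, "dy": 0.03, "dz": 0, "wx": 0, "wy": 0, "wz": 0}, {"dx": 0.001, "dy": 0.042, "dz": 0, "wx": 0, "wy": 0, "wz": 0}, {"dx": 0.001, "dy": 0.052, "dz": 0, "wx": 0, "wy": 0, "wz": 0}, {"dx": 0.001, "dy": 0.059, "dz": 0, "wx": 0, "wy": 0, "wz": 0}])

```text
clock: 36.1
tool_pos: [0.4517, -0.3349, 0.1793]
eef_rot: [0.702, -0.092, 0.092, -0.7]
contact_force: [-4.6, 2.8, 23.2]
opening: 0.588
```

arm_command(deltas=[{"dx": 0, "dy": 0, "dz": 0, "wx": 0, "wy": 0, "wz": 0}, {"dx": 0, "dy": 0, "dz": 0, "wx": 0, "wy": 0, "wz": 0}, {"dx": 0, "dy": 0, "dz": 0, "wx": 0, "wy": 0, "wz": 0}, {"dx": 0, "dy": 0, "dz": 0, "wx": 0, "wy": 0, "wz": 0}, {"dx": 0, "dy": 0, "dz": 0, "wx": 0, "wy": 0, "wz": 0}], claw=0.8)

```text
clock: 36.6
tool_pos: [0.452, -0.3352, 0.1809]
eef_rot: [0.702, -0.091, 0.093, -0.7]
contact_force: [-0.2, 0.5, 0.6]
opening: 0.901
```

arm_command(deltas=[{"dx": 0, "dy": -0.02, "dz": 0, "wx": 0, "wy": 0, "wz": 0}, {"dx": 0, "dy": -0.06, "dz": 0, "wx": 0, "wy": 0, "wz": 0}, {"dx": 0, "dy": -0.1, "dz": 0, "wx": 0, "wy": 0, "wz": 0}, {"dx": 0, "dy": -0.13, "dz": 0, "wx": 0, "wy": 0, "wz": 0}, {"dx": 0, "dy": -0.15, "dz": 0, "wx": 0, "wy": 0, "wz": 0}])

```text
clock: 37.1
tool_pos: [0.452, -0.3346, 0.3332]
eef_rot: [0.702, -0.09, 0.094, -0.7]
contact_force: [1.2, -0.0, -0.2]
opening: 0.9
```

Run:
```python
from h import *
go((.45,-.13,.33,-45),(.45,.09,.33,-85),(.38,.29,.33,-86.5))
```

```text
d [-0.0548  0.0023  0.1972] w [0.002 0.668 0.007]
d [-0.1556  0.      0.1556] w [0.    0.889 0.   ]
d [-0.2053  0.     -0.0523] w [0.    0.033 0.   ]
```

arm_command(deltas=[{"dx": -0.055, "dy": 0, "dz": 0.197, "wx": 0, "wy": 0.67, "wz": 0.005}, {"dx": -0.055, "dy": 0, "dz": 0.197, "wx": 0, "wy": 0.67, "wz": 0.005}, {"dx": -0.055, "dy": 0, "dz": 0.197, "wx": 0, "wy": 0.67, "wz": 0.005}, {"dx": -0.055, "dy": 0, "dz": 0.197, "wx": 0, "wy": 0.67, "wz": 0.005}, {"dx": -0.055, "dy": 0, "dz": 0.197, "wx": 0, "wy": 0.67, "wz": 0.005}], claw=0)

```text
clock: 37.6
tool_pos: [0.4496, -0.1241, 0.331]
eef_rot: [-0.653, 0.269, -0.268, 0.655]
contact_force: [-0.3, -0.6, 0.2]
opening: 0.505
```

arm_command(deltas=[{"dx": -0.155, "dy": 0, "dz": 0.155, "wx": 0, "wy": 0.89, "wz": 0}, {"dx": -0.155, "dy": 0, "dz": 0.155, "wx": 0, "wy": 0.89, "wz": 0}, {"dx": -0.155, "dy": 0, "dz": 0.155, "wx": 0, "wy": 0.89, "wz": 0}, {"dx": -0.155, "dy": 0, "dz": 0.155, "wx": 0, "wy": 0.89, "wz": 0}, {"dx": -0.155, "dy": 0, "dz": 0.155, "wx": 0, "wy": 0.89, "wz": 0}])

```text
clock: 38.1
tool_pos: [0.4499, 0.0942, 0.3303]
eef_rot: [-0.521, 0.478, -0.477, 0.522]
contact_force: [-0.1, 0.7, -0.5]
opening: 0.499
```

Run:
```python
from h import *
s=r.get_state();print(s["tool_pos"],s["q"])
i=r.snapshot("side");cv2.imwrite("pics/s23.png",i[:,:,::-1])
i=r.snapshot("top");cv2.imwrite("pics/t15.png",i[:,:,::-1]); crop("top",95,225,120,140,5,"t16",i)
```

```text
[0.44986286 0.09418213 0.33032002] [-0.11834365  0.62027124 -0.29306488  2.1224529   0.39213008  0.4480858
 -0.62846477]
```

View pics/s23.png

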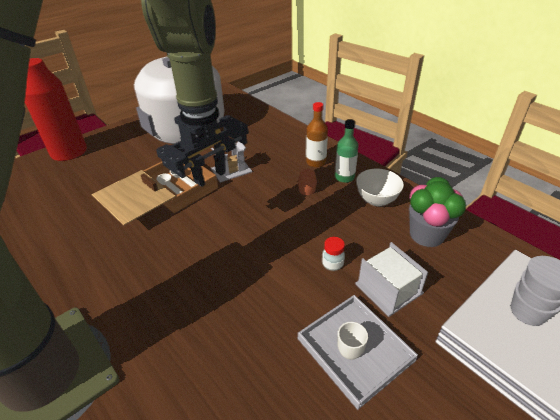

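View pics/t15.png

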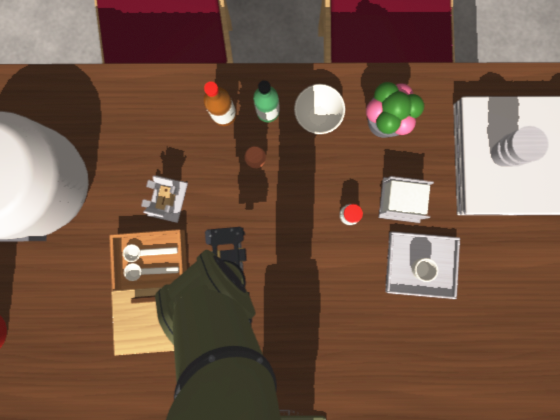

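View pics/t16.png

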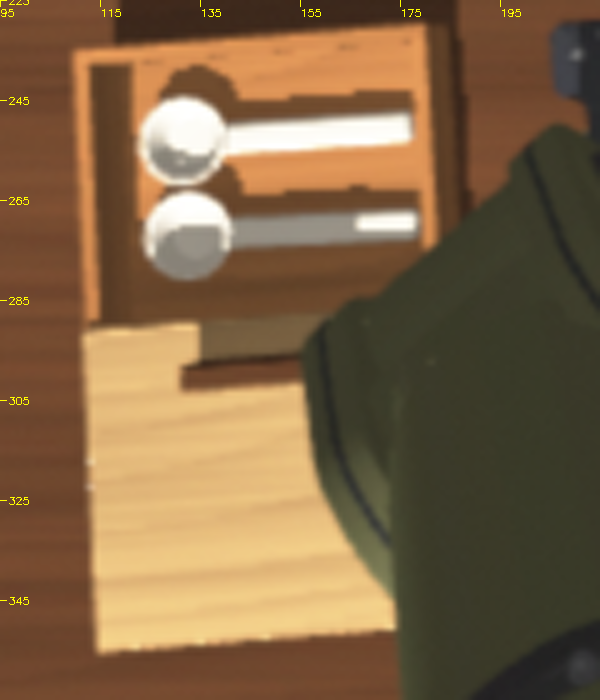

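Run:
```python
from h import *
go((.42,.25,.31,-86.5),(.384,.3105,.27,-86.5),(.384,.3105,.222,-86.5))
```

```text
d [-0.1595  0.0204 -0.0155] w [-0.     0.038 -0.002]
d [-0.0626  0.04   -0.0322] w [0. 0. 0.]
d [0.    0.048 0.   ] w [0. 0. 0.]
```

arm_command(deltas=[{"dx": -0.159, "dy": 0.02, "dz": -0.015, "wx": 0, "wy": 0.038, "wz": 0}, {"dx": -0.159, "dy": 0.02, "dz": -0.015, "wx": 0, "wy": 0.038, "wz": 0}, {"dx": -0.159, "dy": 0.02, "dz": -0.015, "wx": 0, "wy": 0.038, "wz": 0}, {"dx": -0.159, "dy": 0.02, "dz": -0.015, "wx": 0, "wy": 0.038, "wz": 0}, {"dx": -0.159, "dy": 0.02, "dz": -0.015, "wx": 0, "wy": 0.038, "wz": 0}], grip_force=25)

```text
clock: 38.7
tool_pos: [0.4214, 0.2467, 0.3095]
eef_rot: [0.515, -0.485, 0.485, -0.514]
contact_force: [-0.6, -1.2, 0.3]
opening: 0.502
```

arm_command(deltas=[{"dx": -0.063, "dy": 0.03, "dz": -0.032, "wx": 0, "wy": 0, "wz": 0}, {"dx": -0.063, "dy": 0.04, "dz": -0.032, "wx": 0, "wy": 0, "wz": 0}, {"dx": -0.063, "dy": 0.04, "dz": -0.032, "wx": 0, "wy": 0, "wz": 0}, {"dx": -0.063, "dy": 0.04, "dz": -0.032, "wx": 0, "wy": 0, "wz": 0}, {"dx": -0.063, "dy": 0.04, "dz": -0.032, "wx": 0, "wy": 0, "wz": 0}])

```text
clock: 39.2
tool_pos: [0.3876, 0.3046, 0.2703]
eef_rot: [0.513, -0.487, 0.488, -0.512]
contact_force: [0.5, 0.2, -0.3]
opening: 0.498
```

Run:
```python
from h import *
s=r.get_state();print(s["tool_pos"],s["q"])
go((.384,.3105,.222,-86.5))
i=r.snapshot("side");crop("side",80,100,160,140,5,"s24",i)
go((.384,.3105,.222,-86.5))
```

```text
[0.38756175 0.30456601 0.27028684] [-0.66070385  0.75257109 -0.16133844  2.07120796  0.33567959  0.34473967
 -1.04576938]
d [-0.0062  0.0483 -0.0032] w [ 0.001 -0.013  0.004]
d [-0.0058  0.0484 -0.0032] w [ 0.001 -0.013  0.003]
```

View pics/s24.png

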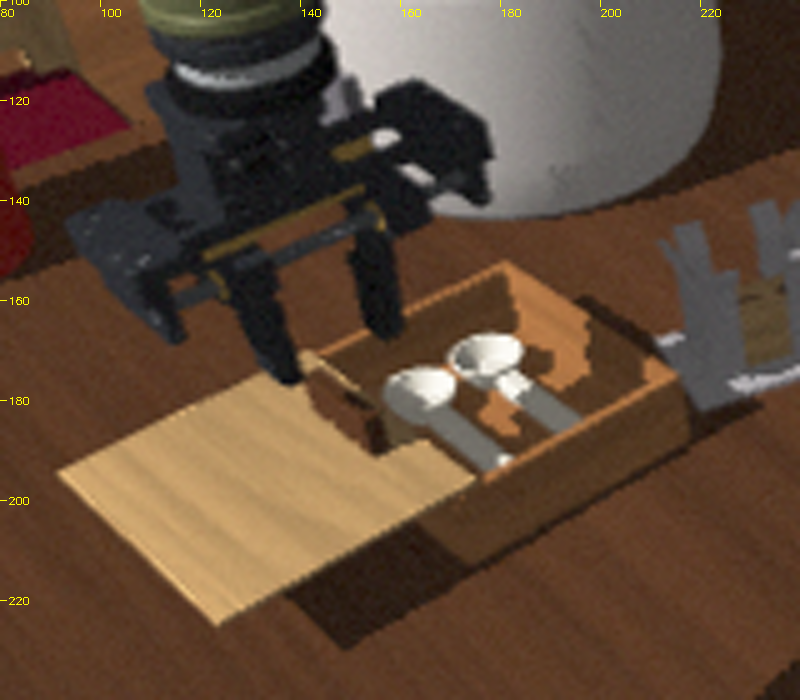

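arm_command(deltas=[{"dx": -0.006, "dy": 0.012, "dz": -0.003, "wx": 0, "wy": -0.01, "wz": 0}, {"dx": -0.006, "dy": 0.025, "dz": -0.003, "wx": 0, "wy": -0.01, "wz": 0}, {"dx": -0.006, "dy": 0.04, "dz": -0.003, "wx": 0, "wy": -0.01, "wz": 0}, {"dx": -0.006, "dy": 0.048, "dz": -0.003, "wx": 0, "wy": -0.01, "wz": 0}, {"dx": -0.006, "dy": 0.048, "dz": -0.003, "wx": 0, "wy": -0.01, "wz": 0}])

```text
clock: 39.75
tool_pos: [0.3823, 0.3128, 0.2207]
eef_rot: [0.517, -0.484, 0.484, -0.514]
contact_force: [-0.1, -0.7, 0.5]
opening: 0.503
```

arm_command(deltas=[{"dx": 0, "dy": 0, "dz": 0, "wx": 0, "wy": 0, "wz": 0}, {"dx": 0, "dy": 0, "dz": 0, "wx": 0, "wy": 0, "wz": 0}, {"dx": 0, "dy": 0, "dz": 0, "wx": 0, "wy": 0, "wz": 0}, {"dx": 0, "dy": 0, "dz": 0, "wx": 0, "wy": 0, "wz": 0}, {"dx": 0, "dy": 0, "dz": 0, "wx": 0, "wy": 0, "wz": 0}], claw=-1)

```text
clock: 40.25
tool_pos: [0.3858, 0.3132, 0.2223]
eef_rot: [-0.513, 0.484, -0.486, 0.516]
contact_force: [9.7, -0.1, -3.6]
opening: 0.136
```

Run:
```python
from h import *
s=r.get_state();print(s["tool_pos"],s["opening"]*88,s["contact_force"])
go((.5115,.3182,.222,-86.5))
```

```text
[0.38580933 0.3131651  0.22230083] 11.941154651678696 [ 9.70863605 -0.10813632 -3.58795535]
d [0.0025 0.0009 0.1258] w [-0.006 -0.001 -0.002]
```

arm_command(deltas=[{"dx": 0, "dy": 0, "dz": 0.02, "wx": 0, "wy": 0, "wz": 0}, {"dx": 0, "dy": 0, "dz": 0.045, "wx": 0, "wy": 0, "wz": 0}, {"dx": 0, "dy": 0, "dz": 0.07, "wx": 0, "wy": 0, "wz": 0}, {"dx": 0, "dy": 0, "dz": 0.095, "wx": 0, "wy": 0, "wz": 0}, {"dx": 0, "dy": 0, "dz": 0.115, "wx": 0, "wy": 0, "wz": 0}])

```text
clock: 40.75
tool_pos: [0.498, 0.3213, 0.2223]
eef_rot: [-0.516, 0.485, -0.483, 0.516]
contact_force: [-1.7, 2.9, 1.1]
opening: 0.132
```

arm_command(deltas=[{"dx": 0, "dy": 0, "dz": 0.01, "wx": 0, "wy": 0, "wz": 0}, {"dx": 0, "dy": 0, "dz": 0.014, "wx": 0, "wy": 0, "wz": 0}, {"dx": 0, "dy": 0, "dz": 0.017, "wx": 0, "wy": 0, "wz": 0}, {"dx": 0, "dy": 0, "dz": 0.017, "wx": 0, "wy": 0, "wz": 0}, {"dx": 0, "dy": 0, "dz": 0.017, "wx": 0, "wy": 0, "wz": 0}])

```text
clock: 41.25
tool_pos: [0.514, 0.3225, 0.2223]
eef_rot: [-0.515, 0.484, -0.483, 0.516]
contact_force: [0.6, 4.5, 5.8]
opening: 0.13
```

Run:
```python
from h import *
s=r.get_state();print(s["tool_pos"],s["opening"]*88,s["contact_force"])
```

```text
[0.51395348 0.3225204  0.22231492] 11.458506822320212 [0.56900869 4.46782395 5.83943902]
```

arm_command(deltas=[{"dx": 0, "dy": 0, "dz": 0.002, "wx": 0, "wy": 0, "wz": 0}, {"dx": 0, "dy": 0, "dz": 0.003, "wx": 0, "wy": 0, "wz": 0}, {"dx": 0, "dy": 0, "dz": 0.004, "wx": 0, "wy": 0, "wz": 0}, {"dx": 0, "dy": 0, "dz": 0.004, "wx": 0, "wy": 0, "wz": 0}, {"dx": 0, "dy": 0, "dz": 0.004, "wx": 0, "wy": 0, "wz": 0}])

```text
clock: 41.75
tool_pos: [0.5168, 0.3229, 0.2223]
eef_rot: [0.516, -0.484, 0.483, -0.515]
contact_force: [-2.3, 2.8, 8.5]
opening: 0.137
```

arm_command(deltas=[{"dx": 0, "dy": 0, "dz": 0, "wx": 0, "wy": 0, "wz": 0}, {"dx": 0, "dy": 0, "dz": 0, "wx": 0, "wy": 0, "wz": 0}, {"dx": 0, "dy": 0, "dz": 0, "wx": 0, "wy": 0, "wz": 0}, {"dx": 0, "dy": -0.02, "dz": 0, "wx": 0, "wy": 0, "wz": 0}, {"dx": 0, "dy": -0.06, "dz": 0, "wx": 0, "wy": 0, "wz": 0}], claw=0)

```text
clock: 42.25
tool_pos: [0.5174, 0.3201, 0.2791]
eef_rot: [0.519, -0.485, 0.484, -0.512]
contact_force: [0.3, 0.8, 0.1]
opening: 0.498
```

arm_command(deltas=[{"dx": -0.02, "dy": -0.04, "dz": -0.03, "wx": 0, "wy": 0, "wz": 0}, {"dx": -0.04, "dy": -0.08, "dz": -0.06, "wx": 0, "wy": 0, "wz": 0}, {"dx": -0.08, "dy": -0.12, "dz": -0.1, "wx": 0, "wy": 0, "wz": 0}, {"dx": -0.12, "dy": -0.15, "dz": -0.14, "wx": 0, "wy": 0, "wz": 0}, {"dx": -0.15, "dy": -0.15, "dz": -0.17, "wx": 0, "wy": 0, "wz": 0}])

```text
clock: 42.75
tool_pos: [0.3613, 0.4418, 0.4261]
eef_rot: [-0.514, 0.485, -0.485, 0.515]
contact_force: [0.2, 1.0, -0.3]
opening: 0.498
```

Run:
```python
from h import *
s=r.get_state();print(s["tool_pos"],s["q"],s["contact_force"])
i=r.snapshot("side");cv2.imwrite("pics/s25.png",i[:,:,::-1])
i=r.snapshot("top");cv2.imwrite("pics/t17.png",i[:,:,::-1])
```

```text
[0.36129608 0.44175357 0.42610423] [-0.7857544   0.59821397 -0.30179327  1.7047567   0.22142278  0.87132533
 -1.12187761] [ 0.18454807  1.0408238  -0.26874303]
```

View pics/s25.png

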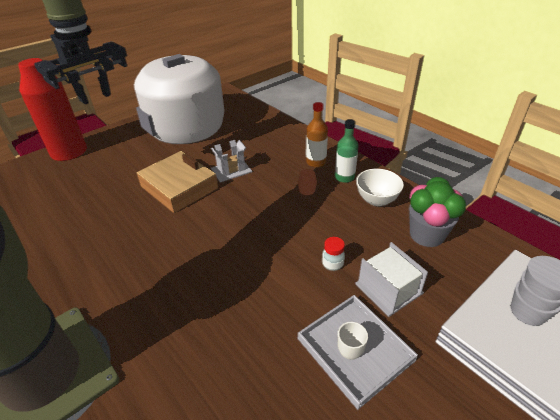

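View pics/t17.png

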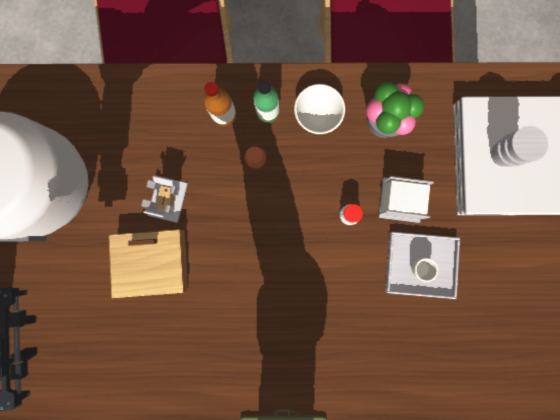

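Run:
```python
from h import *
i=cv2.imread("pics/t17.png")[:,:,::-1]
crop("top",95,165,110,145,5,"t18",i)
j=cv2.imread("pics/s25.png")[:,:,::-1]
crop("side",130,130,120,85,6,"s26",j)
```

```text
(no output)
```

View pics/t18.png

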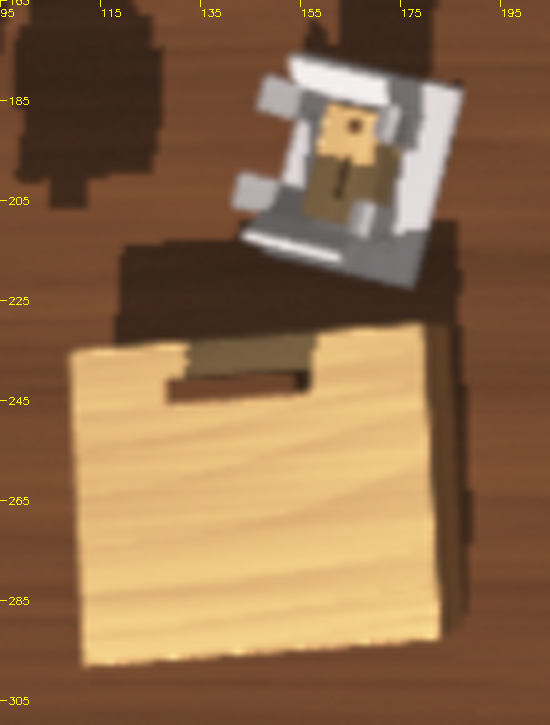

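View pics/s26.png

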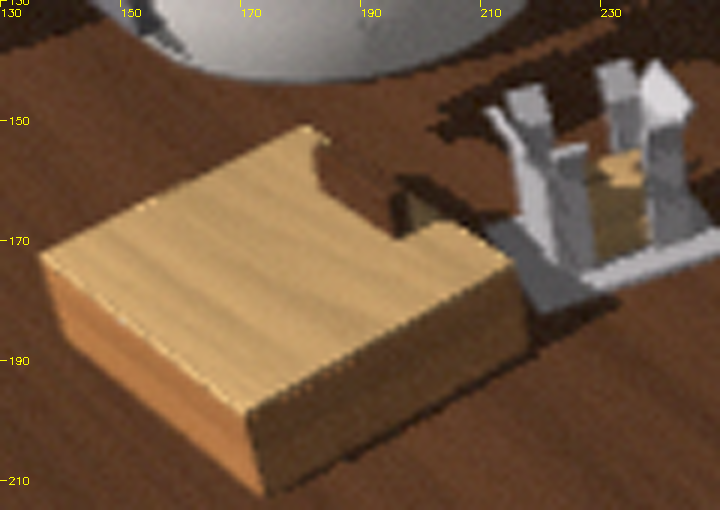

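Run:
```python
from h import *
print("cup px->",ray("top",426,270,.055))
print(r.finish_job(), r.get_state()["clock"])
```

```text
cup px-> [ 0.45054654 -0.33338508  0.055     ]
the job is handed in; nothing more can be done
the job is handed in; nothing more can be done
```

I sorted everything on the table and handed the job in at about 43 s on the robot's clock; the hand-in reports no verdict.

- **Cover:** I gripped the bar, slid the cover fully open, and slid it shut at the end. The last pictures show it flush with the box, about 5 mm further in than at the start. My early fit of the box, made from the not-quite-shut cover, was therefore about 5 mm off along its x, well inside the margins for the spoons.
- **Spoons:** Two were on the table. Both lie side by side on the box floor, as seen just before I shut the cover.
- **Tallies:** There were two. Both were fed lengthwise into the chute and lie flat on one another.
- **Cup:** There was one. It was knocked aside during the run, so I found it again before picking it up. It stands upright in the tray at about x 0.451, y -0.333 m, some 9 mm from the centre. The wrist force briefly read 23 N as it touched down.
- **Jar and pot:** Neither the chilli jar nor the toothpick pot was touched, and both stand where they were.

I saw no third spoon, second cup or third tally in either camera. At hand-in the arm was clear of everything, and no check failed.

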